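# Set a stop screw to a parallel

## Robot

A 6-joint arm with a two-finger parallel gripper is mounted at the origin on a cart in front of the work surface, level with it; the furniture and walls round the work are solid. World frame = base frame: x ahead of the robot, y to its left, z up, the work surface at z = 0. Lengths are in m, angles in rad, forces in N, time in s.
With the tool pointing down it reaches from about 0.25 to 0.725 m from the base axis. Payload 4 kg.
Tool frame: the origin (TCP) lies between the finger pads; the fingertips stand 11 mm ahead of it and the grasp point (between the pads) lies 8 mm behind it (tcp_to_tips is the z of the fingertips in the tool frame, in m); z points along the fingers, y is the direction in which the jaws open and shut (so a half turn about z gives the same grasp; the last joint's range is limited). The gripper opens to 85 mm and grips with 20 to 120 N. Pads are 22 mm wide; open, the fingers measure 114 mm over their backs; the gripper's body (76 mm by 85 mm) begins 54 mm behind the grasp point. The pads swing forward as they close: fully open they stand 13 mm farther back than shut.
Start: joints at [-1.259, 0.241, 0.005, 1.335, 0, 1.571], TCP at [0.153, -0.476, 0.21] pointing down, gripper open.
Joint ranges: [-2.72, 2.72], [-1.05, 1.87], [-1.09, 1.28], [-1.99, 2.15], [-1.42, 1.44], [-3.14, 3.14]. Speed limits (rad/s): [2.79, 2.79, 3.14, 3.14, 3.14, 3.14].

## Interface

Orientations are given as a unit quaternion [x, y, z, w].
In Python, from workcell import * gives the robot as it stands.
- The arm moves only by the tool move_arm, never from a script. Its argument "moves" is a list that holds one entry, the list of rows, each a list of 7 numbers: the shift along the world's x, y, z in units of 500 mm (1.0 is 500 mm), then the turn, a rotation vector about the world's x, y, z in units of 30 degrees (1.0 is 30 degrees), then the closure, from -1 (fully open) to 1 (shut), so that 0 is half open. A call has 1 to 8 rows; each row shifts and turns the pose as measured when the row begins; what a row does not reach is not made up. A row lasts 1/12 s, in which the tool goes at most 41.7 mm and 7.16 degrees, less where a joint would pass 70% of its speed; a pose out of reach is approached as far as the arm can. A call with a number of a shift or a turn outside -1 to 1 is refused whole. A call with a gripper value outside its range is refused whole. The fingers move at their own pace and stop on an object; the grip force is fixed at half the most. Time passes only in rows, so rows that do not move let the fingers close. It gives the time, the measured TCP pose, the force and the opening at its end, in the units of the state.
- get_obs(): the state, without advancing time (a new reading comes with each control period).
- camera(name): name is "scene" or "top" or "wrist"; returns a dict with "pixels" (384x512x3 uint8, red, green, blue), "range_z" (384x512 float32, m along the optical axis (not along the pixel's ray), 0 where there is no reading), "fx", "fy", "cx", "cy" (pixels), "extrinsics" (4x4, takes a point from camera to world coordinates). Camera axes: x right, y down, z forward; pixel columns grow to the right and rows downward; lengths in m; the calibration is good to about 2 mm. A picture is of the moment at which its call begins.
- job_done(): hands the job in, once; it reports no verdict.
The state is a dict: "clock": time; "joint_pos": joint angles; "joint_vel": joint speeds; "tau": joint torques, N m; "eef_pos": TCP position; "tool_rot": TCP orientation; "ft_force": force on the tool from outside, world axes, zero at the start; "ft_torque": the same for the moment, N m; "grip_width": finger opening in m.
Only numpy, scipy, OpenCV 4.12 (cv2) and the standard library are available. Lean on these libraries where they do the work, as an engineer would, in place of code of your own. Each camera call takes 0.05 s, during which the arm holds its last target.

## Task

Stand the long steel parallel on its narrow edge on the plate of the stop stand, under the round black foot and in line with the arm, and let go of it. Then turn the orange driver clockwise until the foot just drags on the parallel, its spring giving about 2 to 3 mm, and let go of the driver.

Things in the scene. Friction and masses are not known exactly. Their poses are not given: they have to be found in the camera images.
- parallel: Ground steel bar 10 x 120 x 20 mm, 0.09 kg, standing on its 10 mm edge on the bench. Origin: centre of its underside; y runs along its 120 mm length, x across its 10 mm width, z up (20 mm). Grip it across the 10 mm; gripped about 30 mm from its middle, towards the robot, it keeps the gripper clear of the stand.
- stop_stand: Fixed stand. Origin on the bench below the axis of foot and driver, z up. Steel plate 12 mm high, 110 mm wide, x = -115 (robot's side) to 75 mm. Grey column at x = 37 to 71 carries an arm 34 mm wide along x to x = -17, 60 to 80 mm above the bench. The parallel goes in from -x, along x; it is well under the foot with its middle at x = -55 to -30 mm, y within 5 mm of 0.
- foot_pad (a point): Centre of the underside of the round black foot (16 mm across) below the arm. Hanging free it is 33 mm above the plate's top at driver angle 0 and sinks 10 mm per radian as the driver turns clockwise, so it meets the 20 mm high parallel at 1.3 rad.
- driver (a joint): Angle (rad) of the orange driver on top of the arm, growing clockwise from above, 0 to 2.0; starts at 0.2 to 0.65, stays where left (friction 0.12 N m), does not rise or sink. Its grip is a flat bar 36 mm long, 12 mm thick, 106 to 134 mm above the bench, centred on the stand's axis. At 0 the bar lies across the arm (along the stand's y), at 1.57 in line with it.
- foot (a joint): Spring travel of the foot (m): 0 hanging free, growing as what lies under it pushes it up, at most 0.010; 0.8 N per mm. With the parallel below it is 2.7 mm at driver angle 1.57.
Not all that is in view belongs to the job. Leave any red look-alike of the parallel alone.

How it is judged:
On the way, in this order (a step that is already met when the one before it is completed fails the run):
1. the parallel stands on its edge on the plate under the foot, let go (x of parallel in the frame of stop_stand between -0.062 and -0.015 m and y of parallel in the frame of stop_stand between -0.02 and 0.02 m and z of parallel in the frame of stop_stand between 0.009 and 0.015 m and angle between parallel's own z axis and vertical below 0.1 rad and angle between the y axis of parallel and the x axis of stop_stand, either way round below 0.26 rad and contact force between the fingers and parallel below 0.1 N), for 0.2 s.
2. the driver is turned until the foot's spring gives on the parallel (value of joint foot between 0.0007 and 0.005 m and value of joint driver above 1.3 rad), for 0.2 s.
At the end, for the whole second after the job is handed in: The parallel stands at rest on its edge on the plate under the foot, within 15 degrees of the arm's line and 20 mm of its middle, and the foot bears on it with its spring pushed back between 0.7 and 5 mm; parallel and driver are let go (x of parallel in the frame of stop_stand between -0.062 and -0.015 m and y of parallel in the frame of stop_stand between -0.02 and 0.02 m and z of parallel in the frame of stop_stand between 0.009 and 0.015 m and angle between parallel's own z axis and vertical below 0.1 rad and angle between the y axis of parallel and the x axis of stop_stand, either way round below 0.26 rad and value of joint foot between 0.0007 and 0.005 m and linear speed of parallel below 0.02 m/s); the robot touches nothing.
It also fails if it takes over 46 s, if anything falls off the work surface, if the arm or the gripper's body presses on something with over 40 N, if the wrist force passes 120 N, or if a joint passes its speed limit or range.

## Working session

There is one attempt and no reset: what is moved stays moved. The work goes in short steps, Python scripts to look and compute and a tool call to move; the robot and the scene stay as the last step left them, time stands still between calls to the robot, and variables do not carry over. Pictures are saved under pics/ and viewed, and the job is handed in when it is done.

Besides the shell and the picture viewer there is one more tool, called after "Call:" by a JSON object that holds its "op" and its "data". move_arm: Moves the arm, as the interface text tells. Shifts and turns lie within -1 to 1; 1 stands for 500 mm of shift or 30 degrees of turn. Its arguments: {"type":"object","properties":{"moves":{"type":"array","items":{"type":"array","items":{"type":"array","items":{"type":"number"}}}}},"required":["moves"]}

```bash
mkdir -p pics; ls
cat > h.py <<'E'
from workcell import *
import numpy as np, cv2
def snap(n,f):
    c=camera(n); cv2.imwrite(f'pics/{f}.png',cv2.cvtColor(c['pixels'],cv2.COLOR_RGB2BGR)); np.savez(f'{f}.npz',**{k:np.asarray(v) for k,v in c.items()}); return c
def pt(c,u,v,z=None):
    d=np.array([(u-c['cx'])/c['fx'],(v-c['cy'])/c['fy'],1.0]); E=np.asarray(c['extrinsics'])
    r=E[:3,:3]@d; o=E[:3,3]
    if z is None:
        return o+r*float(c['range_z'][int(round(v)),int(round(u))])
    return o+r*(z-o[2])/r[2]
E
python3 - <<'E'
from h import *
print(get_obs())
for n in ['scene','top','wrist']:
    c=snap(n,n+'0'); print(n,c['fx'],c['cx'],c['cy'],np.round(c['extrinsics'],3).tolist())
E
```

```text
pics
{'clock': 0.0, 'joint_pos': array([-1.25897503e+00,  2.41413949e-01,  3.71686911e-03,  1.33518806e+00,
        1.03945723e-05,  1.57080778e+00]), 'joint_vel': array([-0.00012524,  0.0013498 , -0.00077726, -0.00055605, -0.00103765,
        0.00114297]), 'tau': array([-8.32222304e-05, -3.72321939e+01,  2.52405524e+01,  1.68690132e-02,
        3.21888888e-05,  8.65070831e-06]), 'eef_pos': array([ 0.1531919 , -0.47524304,  0.20860971]), 'tool_rot': array([ 9.87870886e-01,  1.55274020e-01, -1.57046962e-04, -1.03254514e-03]), 'ft_force': array([ 0.05525101, -0.06805032,  0.18814368]), 'ft_torque': array([-0.01469111, -0.02907852, -0.01859386]), 'grip_width': 0.08554599300701407}
scene 357.40095240506855 256.56804219038196 190.13156697894715 [[-0.693, -0.522, 0.497, 0.137], [-0.721, 0.507, -0.473, 0.346], [-0.005, -0.686, -0.728, 0.668], [0.0, 0.0, 0.0, 1.0]]
top 416.7668474279833 256.9163444743112 188.82715913604784 [[0.011, -0.988, 0.157, 0.406], [-1.0, -0.008, 0.015, -0.077], [-0.013, -0.157, -0.988, 0.945], [0.0, 0.0, 0.0, 1.0]]
wrist 277.5857370033701 256.5146862361931 187.89158162524961 [[0.307, -0.919, -0.247, 0.216], [-0.952, -0.297, -0.078, -0.455], [-0.002, 0.259, -0.966, 0.373], [0.0, 0.0, 0.0, 1.0]]
```

View pics/scene0.png

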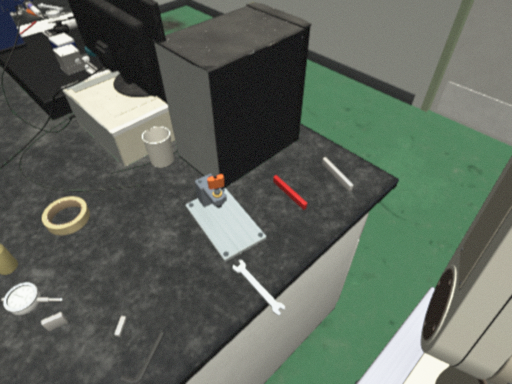

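View pics/top0.png

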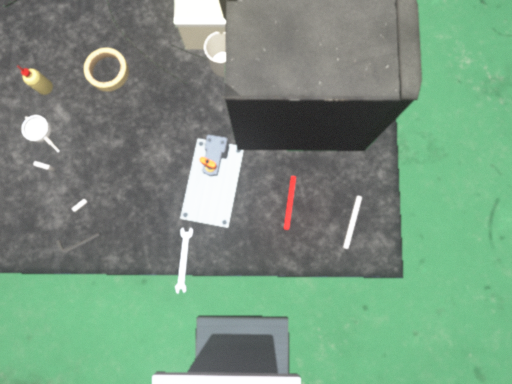

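View pics/wrist0.png

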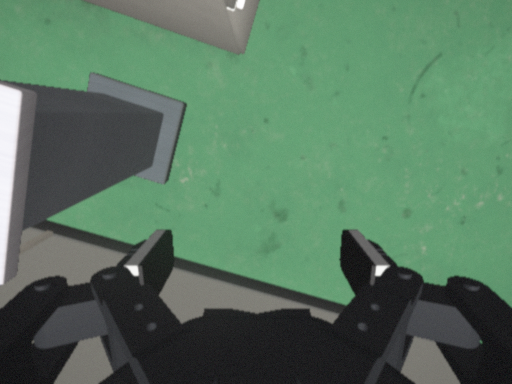

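Candidates for the parallel: the light bar at top (353,222) / scene (337,172), the red look-alike at top (290,203), the spanner at top (184,260), and small blocks at top (80,205) and (41,166). By the description I choose the light bar at (353,222). The stand plate is at top (212,185), with the orange driver at (208,163).

Run:
```python
import types,numpy as np,cv2
from h import *
c={k:v for k,v in np.load('top0.npz').items()}; 
px=c['pixels']; bgr=cv2.cvtColor(px,cv2.COLOR_RGB2BGR)
s={k:v for k,v in np.load('scene0.npz').items()}
a=cv2.resize(bgr[110:290,165:405],None,fx=3,fy=3,interpolation=cv2.INTER_CUBIC)
cv2.imwrite('pics/crop_top.png',a)
sb=cv2.cvtColor(s['pixels'],cv2.COLOR_RGB2BGR)
cv2.imwrite('pics/crop_scene.png',cv2.resize(sb[140:270,170:370],None,fx=4,fy=4,interpolation=cv2.INTER_CUBIC))
hsv=cv2.cvtColor(bgr,cv2.COLOR_BGR2HSV)
m=((hsv[...,1]<60)&(hsv[...,2]>110)).astype(np.uint8)
n,l,st,ce=cv2.connectedComponentsWithStats(m)
for i in range(1,n):
    if st[i,4]>60:
        p=cv2.findContours((l==i).astype(np.uint8),cv2.RETR_EXTERNAL,cv2.CHAIN_APPROX_NONE)[0][0]
        r=cv2.minAreaRect(p); b=cv2.boxPoints(r)
        print(i,st[i],ce[i].round(1),r)
        z=0.02 if ce[i][0]>330 else 0.012
        print(np.round([pt(c,*q,z) for q in b],4).tolist(), 'ctr',pt(c,*r[0],z).round(4), 'depth',pt(c,*ce[i]).round(4))
o=((hsv[...,0]<16)&(hsv[...,0]>3)&(hsv[...,1]>150)&(hsv[...,2]>120)).astype(np.uint8)
n,l,st,ce=cv2.connectedComponentsWithStats(o)
for i in range(1,n):
    if st[i,4]>20:
        p=cv2.findContours((l==i).astype(np.uint8),cv2.RETR_EXTERNAL,cv2.CHAIN_APPROX_NONE)[0][0]
        r=cv2.minAreaRect(p); print('or',st[i],ce[i],r,pt(c,*ce[i],.134),pt(c,*ce[i]))
        print(np.round([pt(c,*q,.134) for q in cv2.boxPoints(r)],4).tolist())
for uv in [(237,98),(365,148),(245,148),(325,148),(410,50)]: print('box',uv,pt(c,*uv).round(3))
```

```text
2 [ 94   0  19  20 134] [103.8   9.1] ((103.45609283447266, 10.904879570007324), (19.346521377563477, 13.759078025817871), 65.224853515625)
[[1.0066, 0.3435, 0.012], [1.0221, 0.3138, 0.012], [0.9754, 0.2907, 0.012], [0.9601, 0.3203, 0.012]] ctr [0.991  0.3171 0.012 ] depth [ 1.004   0.3221 -0.0012]
4 [  133     0   289   127 24181] [294.3  47. ] ((277.0, 63.0), (126.0, 288.0), 90.0)
[[1.0202, 0.2462, 0.012], [1.0215, -0.4563, 0.012], [0.704, -0.4402, 0.012], [0.6997, 0.2278, 0.012]] ctr [ 0.8573 -0.1073  0.012 ] depth [ 0.7255 -0.1233  0.3393]
5 [ 39   3  18  29 210] [48.2 14.3] ((48.21200180053711, 17.416000366210938), (27.01170539855957, 16.18913459777832), 79.69515228271484)
[[1.0048, 0.48, 0.012], [1.0126, 0.4413, 0.012], [0.9423, 0.4233, 0.012], [0.9346, 0.4616, 0.012]] ctr [0.9734 0.4515 0.012 ] depth [0.9884 0.4584 0.001 ]
6 [56  3 15 11 96] [62.2  7.1] ((62.88461685180664, 7.923076152801514), (9.60969066619873, 14.31647777557373), 78.69007110595703)
[[1.0074, 0.438, 0.012], [1.015, 0.4039, 0.012], [0.9899, 0.3972, 0.012], [0.9824, 0.4312, 0.012]] ctr [0.9987 0.4176 0.012 ] de
[... 6900 characters left out ...]
] ((368.48651123046875, 266.9189147949219), (9.206343650817871, 12.494322776794434), 80.53767395019531)
[[0.3901, -0.2926, 0.02], [0.3948, -0.3195, 0.02], [0.3754, -0.3221, 0.02], [0.3707, -0.2953, 0.02]] ctr [ 0.3827 -0.3074  0.02  ] depth [ 0.3814 -0.3119 -0.0011]
338 [ 151  316  153   68 3997] [237.3 352.2] ((227.0, 349.5), (152.0, 67.0), 0.0)
[[0.1357, 0.1571, 0.012], [0.2726, 0.164, 0.012], [0.2767, -0.1652, 0.012], [0.1403, -0.1643, 0.012]] ctr [ 0.2055 -0.0025  0.012 ] depth [ 0.1094 -0.0015 -0.4007]
box (237, 98) [ 0.643 -0.036  0.338]
box (365, 148) [ 0.644 -0.303  0.038]
box (245, 148) [ 0.646 -0.035  0.024]
box (325, 148) [ 0.645 -0.215  0.03 ]
box (410, 50) [ 0.72  -0.301  0.341]
```

View pics/crop_top.png

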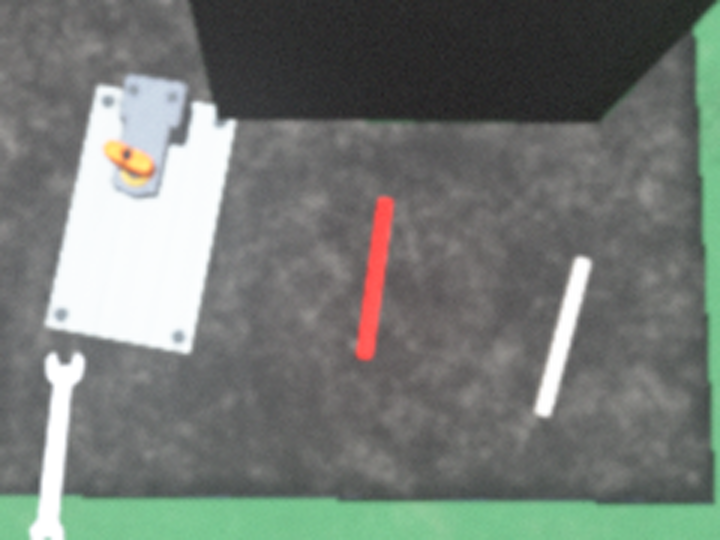

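View pics/crop_scene.png

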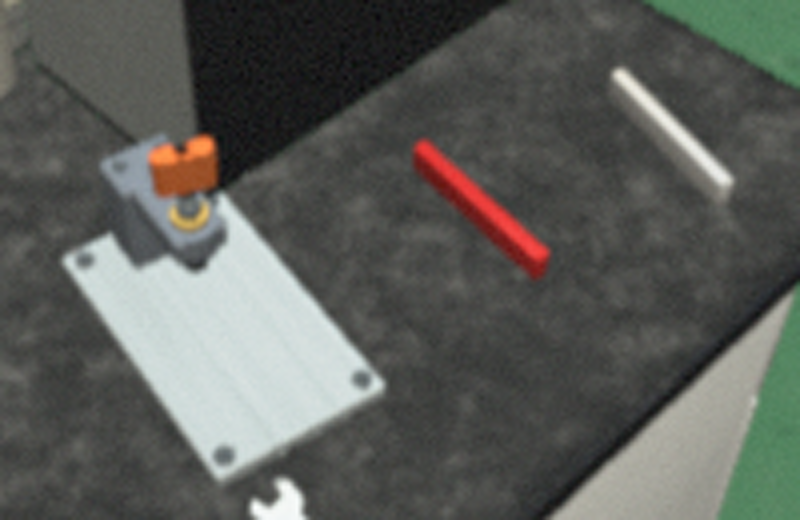

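The crops show it plainly: the steel bar is at top crop (563,337), the red look-alike at (376,278) stays where it is, and the stand's arm points at the robot with the orange bar at (130,158). Next I'll measure with a tighter mask.

Run:
```python
from h import *
for nm in ['top0','scene0']:
    c={k:v for k,v in np.load(nm+'.npz').items()}
    bgr=cv2.cvtColor(c['pixels'],cv2.COLOR_RGB2BGR); hsv=cv2.cvtColor(bgr,cv2.COLOR_BGR2HSV)
    m=((hsv[...,1]<60)&(hsv[...,2]>165)).astype(np.uint8)
    o=((hsv[...,0]<20)&(hsv[...,0]>4)&(hsv[...,1]>130)&(hsv[...,2]>120)).astype(np.uint8)
    for tag,mm in (('w',m),('o',o)):
        n,l,st,ce=cv2.connectedComponentsWithStats(mm)
        for i in range(1,n):
            u,v=ce[i]
            if st[i,4]<20 or not (170<u<380 and 130<v<300): continue
            p=cv2.findContours((l==i).astype(np.uint8),cv2.RETR_EXTERNAL,cv2.CHAIN_APPROX_NONE)[0][0]
            r=cv2.minAreaRect(p)
            z=.134 if tag=='o' else (.02 if u>320 else .012)
            b=[pt(c,*q,z) for q in cv2.boxPoints(r)]
            print(nm,tag,st[i,4],np.round(r[0],1),np.round(r[1],1),round(r[2],1),'z',z,'ctr',pt(c,*r[0],z).round(4),'dep',pt(c,u,v).round(4))
            print('   ',np.round(b,4)[:,:2].tolist())
            if tag=='w' and r[1][0]*r[1][1]>2000:
                h=cv2.approxPolyDP(p,4,True)[:,0]; print('   poly',[(q.tolist(),pt(c,*q,.012).round(4)[:2].tolist()) for q in h])
```

```text
top0 w 3964 [212.2 179.9] [49.8 88.8] 11.3 z 0.012 ctr [0.5735 0.0393 0.012 ] dep [0.5667 0.0401 0.0112]
    [[0.4846, 0.1114], [0.6874, 0.079], [0.6648, -0.0348], [0.4638, 0.0011]]
   poly [([207, 135], [0.6792, 0.0543]), ([196, 141], [0.6647, 0.0794]), ([180, 218], [0.486, 0.1094]), ([228, 227], [0.4669, 0.001]), ([243, 150], [0.6441, -0.0298]), ([229, 144], [0.6581, 0.0028]), ([227, 156], [0.6296, 0.0068]), ([221, 158], [0.6248, 0.0205]), ([226, 138], [0.6723, 0.0101])]
top0 w 344 [352.1 221.8] [ 6.3 54.8] 14.8 z 0.02 ctr [ 0.4805 -0.2742  0.02  ] dep [ 0.4804 -0.2742  0.0203]
    [[0.424, -0.2508], [0.5417, -0.2845], [0.5381, -0.2981], [0.4206, -0.2641]]
top0 w 565 [183.3 260. ] [13.  67.2] 6.0 z 0.012 ctr [0.3931 0.0984 0.012 ] dep [ 0.406  -0.0767  0.9449]
    [[0.3224, 0.1176], [0.4683, 0.108], [0.4656, 0.0788], [0.3198, 0.0891]]
top0 o 34 [208.6 163.9] [13.   5.3] 33.7 z 0.134 ctr [0.584  0.0323 0.134 ] dep [0.5836 0.033  0.1311]
    [[0.5868, 0.0461], [0.5958, 0.0405], [0.5812, 0.0185], [0.5723, 0.024]]
scene0 w 141 [337.5 171.5] [39.6  2.8] 45.0 z 0.02 ctr [ 0.4798 -0.2737 
[... 267 characters left out ...]
[0.6566, 0.001], [0.6619, 0.0249]]
scene0 w 2576 [225.4 220.3] [72.3 47.6] 54.6 z 0.012 ctr [0.5652 0.0389 0.012 ] dep [0.5519 0.0469 0.0125]
    [[0.6706, 0.0777], [0.6776, -0.0518], [0.4678, 0.003], [0.4743, 0.1123]]
   poly [([226, 189], [0.6412, -0.0278]), ([227, 200], [0.6111, -0.0053]), ([220, 208], [0.6032, 0.0237]), ([203, 207], [0.6343, 0.0511]), ([197, 199], [0.6652, 0.0457]), ([192, 207], [0.6528, 0.0702]), ([186, 204], [0.6708, 0.0749]), ([224, 259], [0.4873, 0.1094]), ([265, 236], [0.4691, 0.0041])]
scene0 o 189 [216.1 181.2] [12.6 16.5] 76.0 z 0.134 ctr [0.5791 0.042  0.134 ] dep [0.5846 0.0388 0.1277]
    [[0.6028, 0.0487], [0.5884, 0.0164], [0.5559, 0.0355], [0.5701, 0.0666]]
```

Call:
{"op": "move_arm", "data": {"moves": [[[0.05, 0.035, 0, 0, 0, 0.23, -1], [0.05, 0.035, 0, 0, 0, 0.23, -1], [0.05, 0.035, 0, 0, 0, 0.23, -1], [0.05, 0.035, 0, 0, 0, 0.23, -1]]]}}

```text
clock: 0.48
eef_pos: [0.251, -0.4058, 0.2069]
tool_rot: [0.921, 0.39, -0.002, -0.001]
ft_force: [0.2, -0.6, -0.2]
grip_width: 0.0855
```

```bash
cat >> h.py <<'E'
from scipy.spatial.transform import Rotation as R
def st():
    o=get_obs(); M=R.from_quat(o['tool_rot']).as_matrix()
    print('t',round(float(o['clock']),2),'p',o['eef_pos'].round(4),'xang',np.degrees(np.arctan2(M[1,0],M[0,0])).round(2),'z',M[:,2].round(4),'q',np.degrees(o['joint_pos']).round(1),'F',o['ft_force'].round(2),'T',o['ft_torque'].round(3),'w',round(float(o['grip_width']),4)); return o
E
python3 -c "
from h import *
st()"
```

```text
t 0.48 p [ 0.251  -0.4058  0.2069] xang 45.87 z [-0.004   0.0016 -1.    ] q [-58.2  11.4  -3.1  75.6  -0.1  76. ] F [ 0.21 -0.56 -0.21] T [ 0.004 -0.045 -0.004] w 0.0855
```

Call:
{"op": "move_arm", "data": {"moves": [[[0.05, 0.035, 0, 0, 0, 0.235, -1], [0.05, 0.035, 0, 0, 0, 0.235, -1], [0.05, 0.035, 0, 0, 0, 0.235, -1], [0.05, 0.035, 0, 0, 0, 0.235, -1], [0.05, 0.035, -0.01, 0, 0, 0.235, -1], [0.05, 0.035, -0.01, 0, 0, 0.235, -1], [0.05, 0.035, -0.01, 0, 0, 0.235, -1], [0.05, 0.035, -0.01, 0, 0, 0.235, -1]]]}}

```text
clock: 1.15
eef_pos: [0.4587, -0.2569, 0.1854]
tool_rot: [0.621, 0.784, -0.003, -0.001]
ft_force: [0.4, -0.6, 0.2]
grip_width: 0.0852
```

Call:
{"op": "move_arm", "data": {"moves": [[[0, 0, -0.01, 0, 0, 0.235, -1], [0, 0, -0.01, 0, 0, 0.235, -1], [0, 0, -0.01, 0, 0, 0.235, -1], [0, 0, -0.01, 0, 0, 0.235, -1], [0, 0, -0.01, 0, 0, 0.235, -1], [0, 0, -0.01, 0, 0, 0.235, -1], [0, 0, 0, 0, 0, 0.235, -1], [0, 0, 0, 0, 0, 0.235, -1]]]}}

```text
clock: 1.82
eef_pos: [0.463, -0.2487, 0.1482]
tool_rot: [0.169, 0.986, -0.002, -0.004]
ft_force: [0.2, 0.3, -0.9]
grip_width: 0.0853
```

```bash
python3 -c "
from h import *
st(); c=snap('wrist','w1'); print(np.round(c['extrinsics'],3).tolist())"
```

```text
t 1.82 p [ 0.463  -0.2487  0.1482] xang 160.54 z [-0.0092 -0.0016 -1.    ] q [-28.   19.   -2.   69.5  -0.3  -8.6] F [ 0.18  0.35 -0.89] T [ 0.014 -0.035 -0.034] w 0.0853
[[0.333, 0.913, 0.236, 0.403], [0.943, -0.321, -0.088, -0.226], [-0.004, 0.252, -0.968, 0.313], [0.0, 0.0, 0.0, 1.0]]
```

View pics/w1.png

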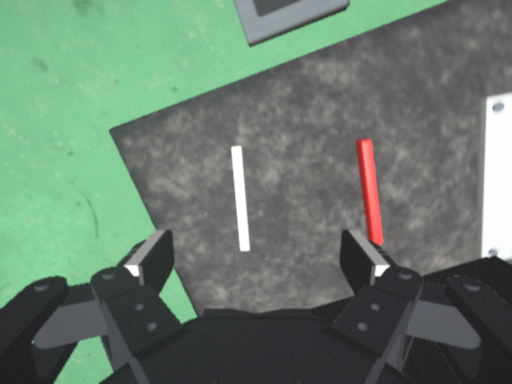

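The wrist picture shows the steel bar from (237,147) to (245,250) between the fingers. The red look-alike is at (370,190), and the plate edge is at right (497,175).

```bash
cat > bar.py <<'E'
from h import *
def bars(c,z=.02,thr=165):
    hsv=cv2.cvtColor(c['pixels'],cv2.COLOR_RGB2HSV)
    out=[]
    for tag,m in (('white',(hsv[...,1]<60)&(hsv[...,2]>thr)),('red',((hsv[...,0]<6)|(hsv[...,0]>174))&(hsv[...,1]>150))):
        n,l,s,ce=cv2.connectedComponentsWithStats(m.astype(np.uint8))
        for i in range(1,n):
            if s[i,4]<300: continue
            p=cv2.findContours((l==i).astype(np.uint8),0,cv2.CHAIN_APPROX_NONE)[0][0]
            r=cv2.minAreaRect(p); a,b=sorted(r[1])
            if b<4*a: continue
            q=cv2.boxPoints(r); q=q if np.linalg.norm(q[0]-q[1])<np.linalg.norm(q[1]-q[2]) else np.roll(q,1,0)
            e1=pt(c,*(q[0]+q[1])/2,z); e2=pt(c,*(q[2]+q[3])/2,z); d=e2-e1
            w=np.linalg.norm(pt(c,*q[0],z)-pt(c,*q[1],z))
            out.append((tag,(e1+e2)/2,np.degrees(np.arctan2(d[1],d[0])),np.linalg.norm(d),w))
            print(tag,np.round(r[0],1),'ctr',((e1+e2)/2).round(4),'ang',out[-1][2].round(2),'len',np.linalg.norm(d).round(4),'w',w.round(4),'dep',pt(c,*ce[i]).round(4))
    return out
E
python3 - <<'E'
from bar import *
c={k:v for k,v in np.load('w1.npz').items()}
bars(c)
E
```

```text
white [496. 176.] ctr [ 0.5545 -0.0063  0.02  ] ang -7.2 len 0.1876 w 0.0298 dep [0.5545 0.0017 0.012 ]
white [240. 198.] ctr [ 0.4823 -0.2745  0.02  ] ang -15.81 len 0.1221 w 0.0117 dep [ 0.479  -0.2734  0.0196]
red [369.7 191.8] ctr [ 0.5227 -0.1378  0.02  ] ang -6.86 len 0.122 w 0.0152 dep [ 0.5227 -0.1398  0.0211]
```

Call:
{"op": "move_arm", "data": {"moves": [[[-0.01, -0.016, -0.02, 0, 0, 0.06, -0.3], [-0.01, -0.016, -0.04, 0, 0, 0.06, -0.3], [0, -0.002, -0.04, 0, 0, 0, -0.3], [0, 0, -0.04, 0, 0, 0, -0.3], [0, 0, -0.02, 0, 0, 0, -0.3], [0, 0, 0, 0, 0, 0, -0.3]]]}}

```text
clock: 2.37
eef_pos: [0.4527, -0.2664, 0.0654]
tool_rot: [0.142, 0.99, -0.002, -0.003]
ft_force: [0.0, 0.5, -1.0]
grip_width: 0.0554
```

```bash
python3 -c "
from bar import *
st(); c=snap('wrist','w2'); bars(c)"
```

```text
t 2.37 p [ 0.4527 -0.2664  0.0654] xang 163.72 z [-0.0074 -0.0029 -1.    ] q [-30.2  23.   -9.4  57.9  -0.4 -14. ] F [ 0.02  0.49 -0.99] T [ 0.043  0.024 -0.016] w 0.0554
white [256.  229.5] ctr [ 0.4815 -0.2747  0.02  ] ang -16.28 len 0.1224 w 0.0107 dep [ 0.4764 -0.2729  0.0208]
red [427.5 221. ] ctr [ 0.5116 -0.1392  0.02  ] ang -7.39 len 0.1012 w 0.019 dep [ 0.5066 -0.1391  0.0154]
```

View pics/w2.png

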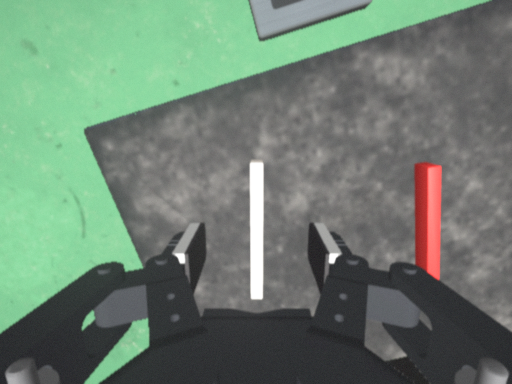

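The bar is centred between the fingers at (256,229) and parallel to the pads. I'll go down in small steps.

Call:
{"op": "move_arm", "data": {"moves": [[[0, 0, -0.03, 0, -0.014, 0, -0.3], [0, 0, -0.03, 0, 0, 0, -0.3], [0, 0, -0.02, 0, 0, 0, -0.3], [0, 0, -0.014, 0, 0, 0, -0.3], [0, 0, 0, 0, 0, 0, -0.3], [0, 0, 0, 0, 0, 0, -0.3]]]}}

```text
clock: 2.92
eef_pos: [0.4565, -0.2683, 0.022]
tool_rot: [0.144, 0.99, -0.003, 0.004]
ft_force: [0.9, -0.2, 0.3]
grip_width: 0.0554
```

```bash
python3 -c "
from bar import *
st()"
```

```text
t 2.92 p [ 0.4565 -0.2683  0.022 ] xang 163.41 z [ 0.0072 -0.007  -0.9999] q [-30.4  25.7 -12.7  51.1  -0.1 -13.8] F [ 0.92 -0.16  0.26] T [ 0.005  0.01  -0.018] w 0.0554
```

Call:
{"op": "move_arm", "data": {"moves": [[[-0.004, 0.002, -0.016, 0, 0.007, 0.01, -0.3], [0, 0, 0, 0, 0, 0, -0.3], [0, 0, 0, 0, 0, 0, -0.3]]]}}

```text
clock: 3.17
eef_pos: [0.4559, -0.268, 0.0152]
tool_rot: [0.142, 0.99, -0.004, 0.004]
ft_force: [0.1, -0.6, 0.6]
grip_width: 0.0557
```

```bash
python3 -c "
from bar import *
st()"
```

```text
t 3.17 p [ 0.4559 -0.268   0.0152] xang 163.72 z [ 0.0062 -0.0087 -0.9999] q [-30.3  26.1 -13.3  50.1  -0.2 -14. ] F [ 0.09 -0.57  0.57] T [ 0.029  0.005 -0.057] w 0.0557
```

Call:
{"op": "move_arm", "data": {"moves": [[[0, 0, -0.004, 0, 0, 0, -0.3], [0, 0, 0, 0, 0, 0, 0.3], [0, 0, 0, 0, 0, 0, 1], [0, 0, 0, 0, 0, 0, 1], [0, 0, 0, 0, 0, 0, 1], [0, 0, 0, 0, 0, 0, 1], [0, 0, 0, 0, 0, 0, 1], [0, 0, 0, 0, 0, 0, 1]]]}}

```text
clock: 3.83
eef_pos: [0.4568, -0.2685, 0.0143]
tool_rot: [0.142, 0.99, -0.004, 0.005]
ft_force: [-0.1, -0.7, 0.9]
grip_width: 0.0002
```

```bash
python3 -c "
from bar import *
st(); c=snap('wrist','w3'); bars(c)"
```

```text
t 3.83 p [ 0.4568 -0.2685  0.0143] xang 163.72 z [ 0.0083 -0.01   -0.9999] q [-30.3  26.1 -13.3  49.8  -0.3 -14. ] F [-0.07 -0.7   0.88] T [ 0.026 -0.002  0.001] w 0.0002
red [474.1 247.5] ctr [ 0.5147 -0.1423  0.02  ] ang 171.28 len 0.1109 w 0.0273 dep [ 0.5147 -0.1394  0.0135]
```

View pics/w3.png

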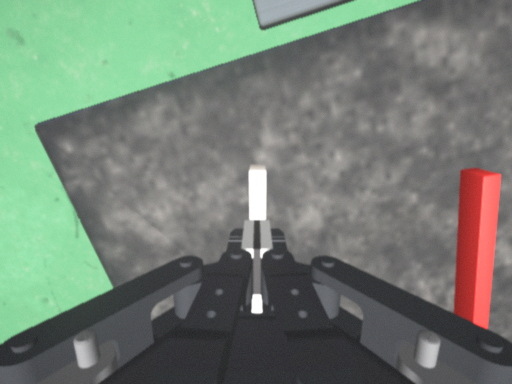

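```bash
python3 -c "
import cv2
a=cv2.imread('pics/w3.png')[150:330,160:360]; cv2.imwrite('pics/w3c.png',cv2.resize(a,None,fx=3.3,fy=3.3,interpolation=cv2.INTER_CUBIC))
from h import *
c=dict(np.load('w3.npz'))
for v in range(170,312,8): print(v,[pt(c,u,v).round(3).tolist() for u in (248,257,266)])
"
```

```text
170 [[0.427, -0.265, 0.0], [0.425, -0.258, 0.021], [0.431, -0.254, -0.0]]
178 [[0.433, -0.267, -0.001], [0.43, -0.26, 0.018], [0.436, -0.255, 0.0]]
186 [[0.438, -0.268, -0.002], [0.434, -0.261, 0.02], [0.441, -0.257, 0.0]]
194 [[0.443, -0.27, -0.0], [0.439, -0.262, 0.02], [0.446, -0.258, 0.001]]
202 [[0.448, -0.271, -0.0], [0.443, -0.264, 0.02], [0.452, -0.26, 0.0]]
210 [[0.454, -0.273, -0.001], [0.449, -0.265, 0.019], [0.457, -0.261, -0.001]]
218 [[0.459, -0.275, -0.0], [0.453, -0.266, 0.021], [0.463, -0.263, 0.001]]
226 [[0.445, -0.269, 0.05], [0.446, -0.264, 0.05], [0.447, -0.26, 0.051]]
234 [[0.445, -0.268, 0.059], [0.446, -0.264, 0.059], [0.447, -0.26, 0.059]]
242 [[0.445, -0.268, 0.068], [0.446, -0.264, 0.068], [0.448, -0.26, 0.067]]
250 [[0.445, -0.268, 0.074], [0.446, -0.264, 0.074], [0.446, -0.26, 0.077]]
258 [[0.444, -0.267, 0.083], [0.45, -0.265, 0.074], [0.446, -0.26, 0.083]]
266 [[0.444, -0.267, 0.089], [0.454, -0.266, 0.074], [0.446, -0.26, 0.089]]
274 [[0.446, -0.267, 0.091], [0.458, -0.268, 0.073], [0.446, -0.261, 0.093]]
282 [[0.448, -0.268, 0.092], [0.461, -0.269, 0.073], [0.448, -0.261, 0.096]]
290 [[0.456, -0.271, 0.085], [0.466, -0.27, 0.073], [0.458, -0.264, 0.085]]
298 [[0.459, -0.272, 0.085], [0.508, -0.282, 0.02], [0.462, -0.265, 0.085]]
306 [[0.463, -0.272, 0.086], [0.515, -0.284, 0.02], [0.465, -0.266, 0.086]]
```

View pics/w3c.png

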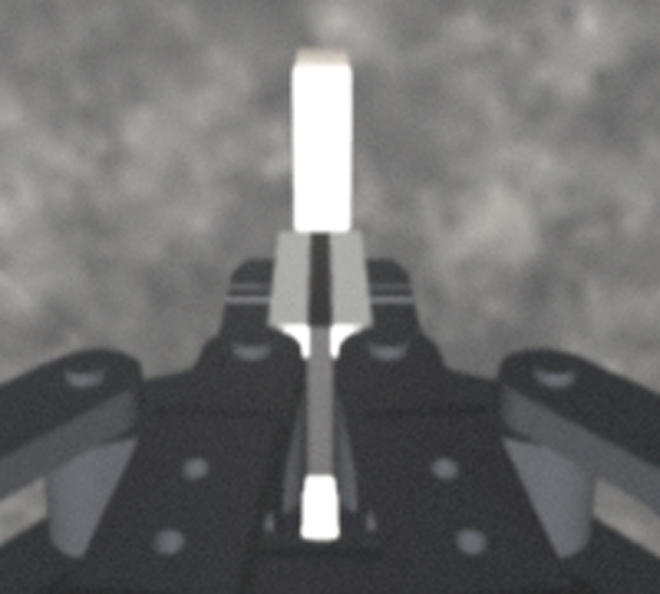

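Run:
```python
from h import *
import workcell
print([n for n in dir(workcell) if not n.startswith('__')])
print({k:(v if np.size(v)<8 else '') for k,v in get_obs().items()}.keys())
try: print('tips',tcp_to_tips)
except Exception as e: print(e)
tcp={'wrist0':[.1532,-.4752,.2086],'w1':[.463,-.2487,.1482],'w2':[.4527,-.2664,.0654],'w3':[.4568,-.2685,.0143]}
for n,t in tcp.items():
    c=dict(np.load(n+'.npz')); rz=c['range_z']; 
    vv,uu=np.mgrid[150:384,0:512]
    d=rz[150:384]; E=c['extrinsics']
    P=np.stack([(uu-c['cx'])/c['fx']*d,(vv-c['cy'])/c['fy']*d,d],-1)@E[:3,:3].T+E[:3,3]
    rel=P-np.array(t)
    ok=(d>0)&(d<.3)&(np.hypot(rel[...,0],rel[...,1])<.09)&(P[...,2]>.03)
    zz=rel[...,2][ok]; print(n,'lowest rel z',np.percentile(zz,[0,1,5,20]).round(3))
    j=np.argsort(zz)[:5]; print(rel[ok][j].round(3).tolist(),list(zip(uu[ok][j],vv[ok][j])))
```

```text
['Unreachable', 'camera', 'get_obs', 'job_done', 'tcp_to_tips']
dict_keys(['clock', 'joint_pos', 'joint_vel', 'tau', 'eef_pos', 'tool_rot', 'ft_force', 'ft_torque', 'grip_width'])
tips 0.011
wrist0 lowest rel z [0.034 0.042 0.059 0.088]
[[0.012, -0.041, 0.034], [0.007, -0.043, 0.034], [0.02, -0.038, 0.035], [-0.008, 0.043, 0.035], [0.011, -0.041, 0.035]] [(np.int64(340), np.int64(248)), (np.int64(339), np.int64(258)), (np.int64(341), np.int64(234)), (np.int64(172), np.int64(236)), (np.int64(340), np.int64(250))]
w1 lowest rel z [0.034 0.042 0.059 0.088]
[[-0.019, -0.038, 0.034], [-0.019, -0.038, 0.034], [0.016, 0.041, 0.034], [-0.013, -0.04, 0.034], [0.016, 0.041, 0.034]] [(np.int64(172), np.int64(235)), (np.int64(172), np.int64(234)), (np.int64(340), np.int64(247)), (np.int64(173), np.int64(246)), (np.int64(340), np.int64(248))]
w2 lowest rel z [0.025 0.037 0.059 0.082]
[[-0.011, -0.025, 0.025], [0.006, 0.028, 0.025], [0.008, 0.028, 0.026], [-0.008, -0.026, 0.026], [0.004, 0.028, 0.026]] [(np.int64(205), np.int64(231)), (np.int64(308), np.int64(234)), (np.int64(308), np.int64(237)), (np.int64(205), np.int64(237)), (np.int64(308), np.int64(231))]
w3 lowest rel z [0.024 0.04  0.068 0.087]
[[-0.009, 0.006, 0.024], [-0.01, 0.005, 0.025], [-0.011, 0.003, 0.025], [-0.009, 0.008, 0.025], [-0.01, 0.004, 0.025]] [(np.int64(261), np.int64(219)), (np.int64(258), np.int64(219)), (np.int64(255), np.int64(219)), (np.int64(264), np.int64(219)), (np.int64(257), np.int64(219))]
```

Run:
```python
from h import *
c=snap('scene','s1')
a=cv2.imread('pics/s1.png')[90:290,250:450]; cv2.imwrite('pics/s1c.png',cv2.resize(a,None,fx=3,fy=3,interpolation=cv2.INTER_CUBIC))
```

```text
(no output)
```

View pics/s1c.png

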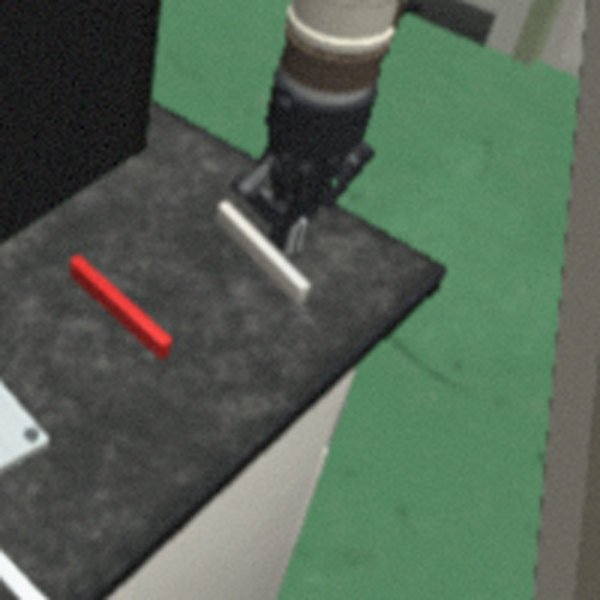

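Run:
```python
from h import *
c=dict(np.load('s1.npz'))
for v in range(160,182,2): print(v,[pt(c,u,v).round(3).tolist() for u in (342,345,348,351)])
```

```text
160 [[0.458, -0.243, 0.093], [0.456, -0.254, 0.088], [0.448, -0.254, 0.093], [0.447, -0.268, 0.085]]
162 [[0.454, -0.238, 0.093], [0.454, -0.252, 0.084], [0.447, -0.254, 0.087], [0.446, -0.267, 0.079]]
164 [[0.452, -0.236, 0.089], [0.452, -0.252, 0.079], [0.446, -0.254, 0.081], [0.445, -0.268, 0.073]]
166 [[0.452, -0.239, 0.081], [0.453, -0.256, 0.068], [0.447, -0.259, 0.071], [0.444, -0.269, 0.067]]
168 [[0.458, -0.253, 0.06], [0.452, -0.257, 0.062], [0.447, -0.261, 0.063], [0.447, -0.277, 0.053]]
170 [[0.457, -0.253, 0.055], [0.453, -0.26, 0.053], [0.446, -0.263, 0.056], [0.469, -0.324, -0.0]]
172 [[0.455, -0.252, 0.049], [0.451, -0.259, 0.048], [0.446, -0.265, 0.048], [0.464, -0.318, -0.001]]
174 [[0.466, -0.275, 0.02], [0.45, -0.26, 0.041], [0.445, -0.266, 0.04], [0.46, -0.312, -0.001]]
176 [[0.462, -0.27, 0.018], [0.467, -0.296, -0.003], [0.462, -0.302, -0.003], [0.456, -0.307, -0.002]]
178 [[0.457, -0.263, 0.02], [0.451, -0.266, 0.022], [0.456, -0.293, -0.001], [0.45, -0.298, 0.0]]
180 [[0.455, -0.261, 0.015], [0.448, -0.263, 0.019], [0.444, -0.271, 0.016], [0.446, -0.293, -0.001]]
```

Both cameras put the shut fingertips at about z = 0.039, some 35 mm higher than the reported TCP implies (0.003). So the fingers shut just above the bar, which has not moved. From here I go by the measured offset: shut tips ≈ reported z + 24 mm. I'll open, go lower, and watch the force.

Call:
{"op": "move_arm", "data": {"moves": [[[0, 0, 0.01, 0, 0, 0, -0.3], [0, 0, 0, 0, 0, 0, -0.3], [0, 0, 0, 0, 0, 0, -0.3], [0, 0, 0, 0, 0, 0, -0.3], [0, 0, 0, 0, 0, 0, -0.3], [0, 0, 0, 0, 0, 0, -0.3]]]}}

```text
clock: 4.43
eef_pos: [0.4569, -0.2686, 0.0201]
tool_rot: [0.142, 0.99, -0.004, 0.005]
ft_force: [0.4, 0.1, -0.7]
grip_width: 0.0552
```

Call:
{"op": "move_arm", "data": {"moves": [[[0, 0, -0.02, 0, 0.01, 0, -0.3], [0, 0, -0.02, 0, 0, 0, -0.3], [0, 0, -0.02, 0, 0, 0, -0.3], [0, 0, -0.01, 0, 0, 0, -0.3], [0, 0, 0, 0, 0, 0, -0.3]]]}}

```text
clock: 4.85
eef_pos: [0.4564, -0.2682, -0.0191]
tool_rot: [0.142, 0.99, -0.005, 0.002]
ft_force: [-0.1, -0.2, -0.0]
grip_width: 0.0553
```

Run:
```python
from h import *
st(); c=snap('scene','s2')
a=cv2.imread('pics/s2.png')[110:230,290:410]; cv2.imwrite('pics/s2c.png',cv2.resize(a,None,fx=5,fy=5,interpolation=cv2.INTER_CUBIC))
c=snap('wrist','w4')
```

```text
t 4.85 p [ 0.4564 -0.2682 -0.0191] xang 163.72 z [ 0.0022 -0.0098 -0.9999] q [-30.2  28.9 -14.9  45.8  -0.4 -13.9] F [-0.09 -0.22 -0.04] T [0.009 0.03  0.029] w 0.0553
```

View pics/s2c.png

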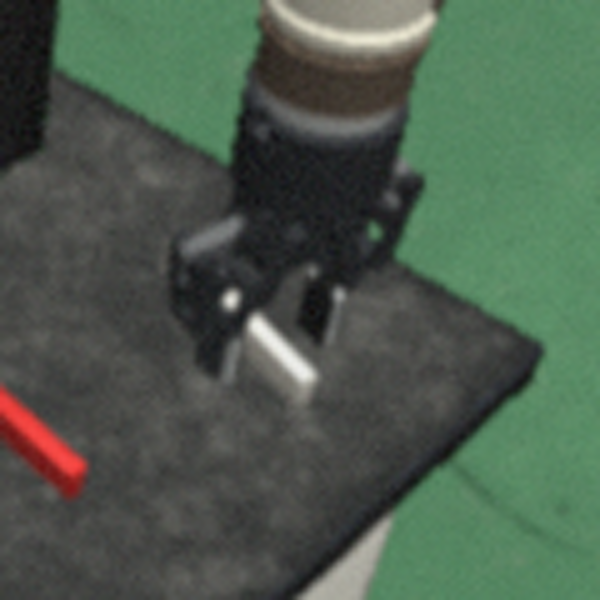

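View pics/w4.png

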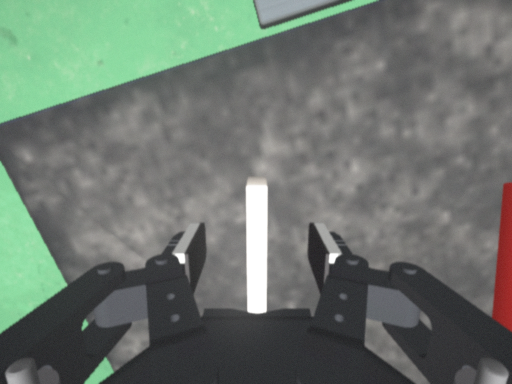

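Scene crop (275,355) and wrist (257,245) show the fingers straddling the bar and centred on it. I'll go down 2 mm and close.

Call:
{"op": "move_arm", "data": {"moves": [[[0, 0, -0.004, 0.018, 0, 0, -0.3], [0, 0, 0, 0, 0, 0, 0.3], [0, 0, 0, 0, 0, 0, 1], [0, 0, 0, 0, 0, 0, 1], [0, 0, 0, 0, 0, 0, 1], [0, 0, 0, 0, 0, 0, 1]]]}}

```text
clock: 5.45
eef_pos: [0.4582, -0.2694, -0.0188]
tool_rot: [0.142, 0.99, -0.0, 0.003]
ft_force: [0.4, 0.2, -1.2]
grip_width: 0.0085
```

Run:
```python
from bar import *
st(); bars(snap('wrist','w5'))
```

```text
t 5.45 p [ 0.4582 -0.2694 -0.0188] xang 163.7 z [ 0.0058 -0.0014 -1.    ] q [-30.5  29.1 -14.5  46.1   0.1 -14.2] F [ 0.38  0.17 -1.16] T [-0.001 -0.012  0.034] w 0.0085
white [253.5 243.5] ctr [ 0.4574 -0.2701  0.02  ] ang -16.43 len 0.0759 w 0.0125 dep [ 0.4536 -0.2675  0.021 ]
red [501.5 259.5] ctr [ 0.5022 -0.1521  0.02  ] ang -3.07 len 0.0937 w 0.0088 dep [ 0.5169 -0.1396  0.0057]
```

View pics/w5.png

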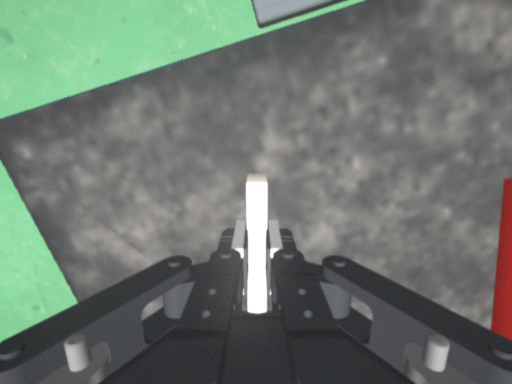

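Gripped at width 8.5 mm on the 10 mm bar, 24 mm from its middle towards the robot. Lifting.

Call:
{"op": "move_arm", "data": {"moves": [[[0, 0, 0.02, 0, 0, 0, 1], [0, 0, 0.03, 0, 0, 0, 1], [0, 0, 0.04, 0, 0, 0, 1], [0, 0.02, 0.04, 0, 0, 0, 1], [0, 0.04, 0.02, 0, 0, 0.05, 1], [0, 0.05, 0, 0, 0, 0.05, 1], [0, 0.05, 0, 0, 0, 0.05, 1], [0, 0.05, 0, 0, 0, 0.05, 1]]]}}

```text
clock: 6.17
eef_pos: [0.4584, -0.1656, 0.0642]
tool_rot: [0.092, 0.996, -0.001, 0.005]
ft_force: [0.4, -0.0, -1.1]
grip_width: 0.0083
```

Run:
```python
from bar import *
st()
```

```text
t 6.17 p [ 0.4584 -0.1656  0.0642] xang 169.42 z [ 0.0098 -0.0037 -0.9999] q [-19.9  18.6 -16.3  54.5  -0.   -9.3] F [ 0.4  -0.04 -1.05] T [ 0.001 -0.014 -0.038] w 0.0083
```

Call:
{"op": "move_arm", "data": {"moves": [[[0, 0.05, 0, 0, -0.01, 0.01, 1], [0, 0.06, 0, 0, -0.005, 0.01, 1], [0, 0.06, 0, 0, 0, 0, 1], [0, 0.06, 0, 0, 0, 0, 1], [0, 0.06, 0, 0, 0, 0, 1], [0, 0.06, 0, 0, 0, 0, 1], [0, 0.05, 0, 0, 0, 0, 1], [0, 0.02, 0, 0, 0, 0, 1]]]}}

```text
clock: 6.83
eef_pos: [0.4584, 0.0559, 0.0718]
tool_rot: [0.086, 0.996, -0.0, 0.014]
ft_force: [-0.3, 0.4, -0.8]
grip_width: 0.0081
```

Run:
```python
from bar import *
st(); snap('wrist','w6'); c=snap('scene','s3')
a=cv2.imread('pics/s3.png')[130:290,150:350]; cv2.imwrite('pics/s3c.png',cv2.resize(a,None,fx=4,fy=4,interpolation=cv2.INTER_CUBIC))
```

```text
t 6.83 p [0.4584 0.0559 0.0718] xang 170.11 z [ 0.0274 -0.003  -0.9996] q [  7.2  14.8 -20.4  53.2  -0.4  17.1] F [-0.34  0.4  -0.85] T [ 0.034  0.016 -0.021] w 0.0081
```

View pics/w6.png

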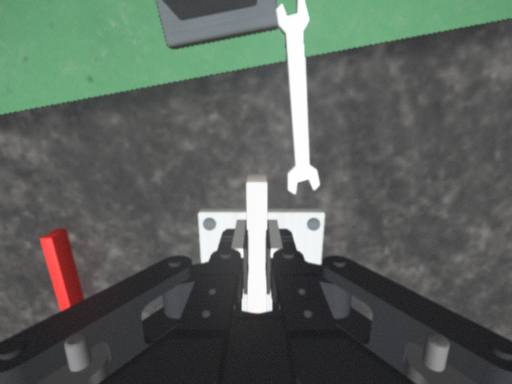

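View pics/s3c.png

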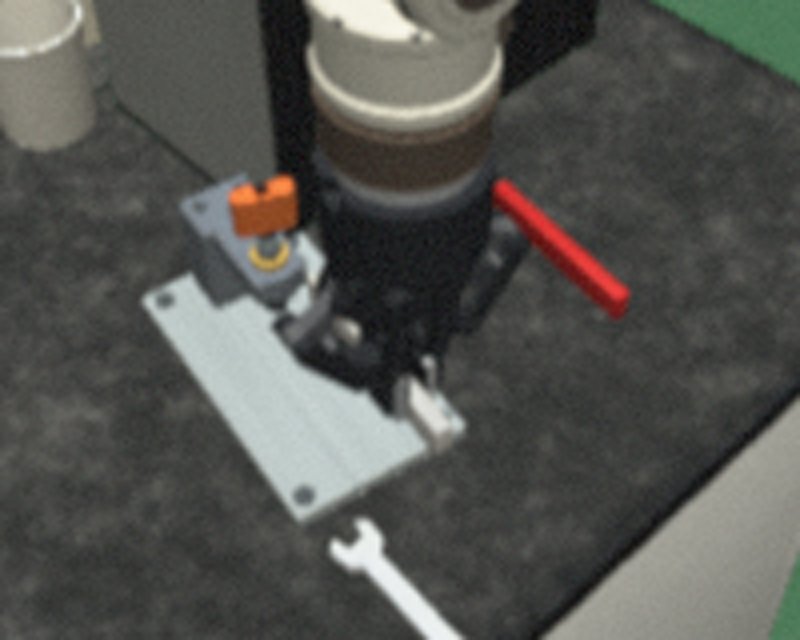

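The wrist picture shows the plate's front edge level from (198,212) to (325,212), with screw holes at (209,224) and (314,224). The bar lies along the middle, and the spanner at (300,100) is clear. I'll measure the stand from these.

Run:
```python
from h import *
c=dict(np.load('w6.npz')); hsv=cv2.cvtColor(c['pixels'],cv2.COLOR_RGB2HSV)
g=cv2.cvtColor(c['pixels'],cv2.COLOR_RGB2GRAY).astype(int)
m=(hsv[...,1]<60)&(hsv[...,2]>165)
# front edge rows at columns off the bar; side edges
top=[(u,np.where(m[195:240,u])[0][0]+195-.5) for u in list(range(204,238,4))+list(range(276,320,4))]
lft=[(np.where(m[v,185:230])[0][0]+185-.5,v) for v in range(216,258,4)]
rgt=[(np.where(m[v,290:345])[0][-1]+290+.5,v) for v in range(216,258,4)]
def ln(P):
    Q=np.array([pt(c,*p,.012)[:2] for p in P],np.float32); vx,vy,x,y=cv2.fitLine(Q,cv2.DIST_HUBER,0,.01,.01).ravel(); return np.array([vx,vy]),np.array([x,y])
L=[ln(x) for x in (top,lft,rgt)]
for d,p in L: print('dir',np.degrees(np.arctan2(d[1],d[0])).round(2),'pt',p.round(4))
X=lambda a,b: a[1]+a[0]*np.linalg.solve(np.c_[a[0],-b[0]],b[1]-a[1])[0]
A,B=X(L[0],L[1]),X(L[0],L[2]); print('corners',A.round(4),B.round(4),'width',np.linalg.norm(A-B))
e=(A-B)/np.linalg.norm(A-B); e=e if e[1]>0 else -e   # stand y
x=np.array([e[1],-e[0]]); print('yaw',np.degrees(np.arctan2(x[1],x[0])),'origin',((A+B)/2+.115*x).round(4))
# bar in hand: end near robot
b=[(247,183),(266,183),(247,230),(266,230)]
for v in (178,190,200,215): print(v,pt(c,256,v).round(4))
# driver from scene s3
s=dict(np.load('s3.npz')); h=cv2.cvtColor(s['pixels'],cv2.COLOR_RGB2HSV)
o=(h[...,0]<20)&(h[...,1]>130)&(h[...,2]>120); o[:130]=0;o[240:]=0
ys,xs=np.where(o); P=np.array([pt(s,u,v) for u,v in zip(xs,ys)]); k=(P[:,2]>.104)&(np.hypot(P[:,0]-.588,P[:,1]-.034)<.03)
print('driver pts',k.sum(),P[k].mean(0),P[k].min(0),P[k].max(0))
# top face of driver only
t=k&(P[:,2]>.130); print(t.sum(),P[t].mean(0));
```

```text
dir 80.1 pt [0.4762 0.0541]
dir -10.3 pt [ 0.4891 -0.0005]
dir -10.19 pt [0.5072 0.1078]
corners [0.4673 0.0034] [0.4862 0.1116] width 0.10979094
yaw -9.900536 origin [0.5901 0.0377]
178 [0.4234 0.0623 0.103 ]
190 [0.4276 0.0615 0.1093]
200 [0.4321 0.0608 0.1105]
215 [0.4397 0.0594 0.1101]
driver pts 174 [0.58621792 0.03820311 0.12526043] [0.57774546 0.02048144 0.10852514] [0.5986761  0.05319782 0.13613542]
67 [0.58816796 0.03707234 0.13333892]
```

Call:
{"op": "move_arm", "data": {"moves": [[[0.01, 0.002, -0.02, 0, 0.05, 0, 1], [0.01, 0, -0.03, 0, 0, 0, 1], [0.01, 0, -0.03, 0, 0, 0, 1], [0, 0, -0.025, 0, 0, 0, 1], [0, 0, -0.015, 0, 0, 0, 1], [0, 0, 0, 0, 0, 0, 1]]]}}

```text
clock: 7.43
eef_pos: [0.4762, 0.0529, 0.0137]
tool_rot: [0.087, 0.996, -0.003, 0.004]
ft_force: [-0.4, 0.2, -0.6]
grip_width: 0.0085
```

Run:
```python
from bar import *
st()
```

```text
t 7.43 p [0.4762 0.0529 0.0137] xang 170.07 z [ 0.0067 -0.0056 -1.    ] q [  6.6  21.7 -20.8  47.1  -0.4  16.5] F [-0.42  0.17 -0.55] T [-0.049  0.052 -0.031] w 0.0085
```

Call:
{"op": "move_arm", "data": {"moves": [[[0, 0.008, -0.018, 0.01, 0.01, 0, 1], [0, 0, -0.016, 0, 0, 0, 1], [0, 0, 0, 0, 0, 0, 1], [0, 0, 0, 0, 0, 0, 1]]]}}

```text
clock: 7.77
eef_pos: [0.4768, 0.0558, -0.0035]
tool_rot: [0.088, 0.996, 0.0, 0.001]
ft_force: [-0.2, -0.8, -0.6]
grip_width: 0.0088
```

Run:
```python
from bar import *
st(); c=snap('wrist','w7')
for v in (200,210,215): print(v,pt(c,256,v).round(4))
c=snap('scene','s4')
a=cv2.imread('pics/s4.png')[130:290,150:350]; cv2.imwrite('pics/s4c.png',cv2.resize(a,None,fx=4,fy=4,interpolation=cv2.INTER_CUBIC))
```

```text
t 7.77 p [ 0.4768  0.0558 -0.0035] xang 169.93 z [ 2.2e-03 -1.0e-04 -1.0e+00] q [  6.7  23.4 -21.4  45.   -0.   16.8] F [-0.18 -0.84 -0.63] T [ 0.038  0.024 -0.038] w 0.0088
200 [0.4516 0.0606 0.0349]
210 [0.4564 0.0597 0.0353]
215 [0.4593 0.0592 0.0344]
```

View pics/s4c.png

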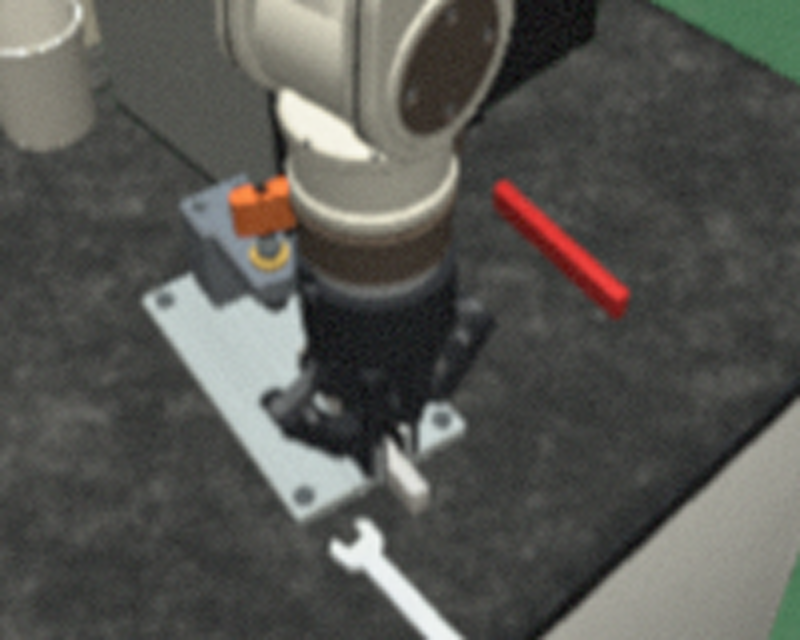

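View pics/w7.png

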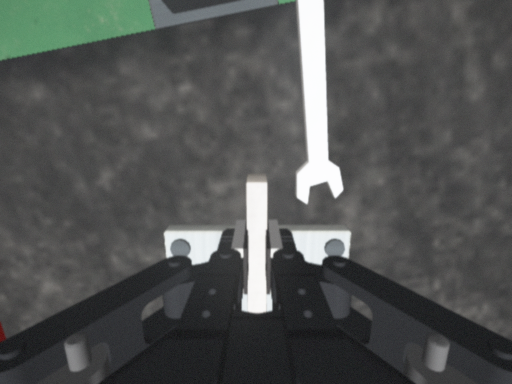

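The bar's underside is about 3 mm above the plate (top measured at z = 0.035). It is centred on the plate at wrist (257,230) and in line with it. Inserting 43 mm along the stand's x.

Call:
{"op": "move_arm", "data": {"moves": [[[0.02, -0.003, 0, 0, 0, 0, 1], [0.022, -0.004, 0, 0, 0, 0, 1], [0.022, -0.004, 0, 0, 0, 0, 1], [0.016, -0.002, 0, 0, 0, 0, 1], [0, 0, 0, 0, 0, 0, 1]]]}}

```text
clock: 8.28
eef_pos: [0.5187, 0.0496, -0.0011]
tool_rot: [0.087, 0.996, 0.0, 0.002]
ft_force: [0.5, 0.7, -2.4]
grip_width: 0.0086
```

Run:
```python
from bar import *
st(); c=snap('wrist','w8')
for v in (200,210,215): print(v,pt(c,256,v).round(4))
c=snap('scene','s5')
a=cv2.imread('pics/s5.png')[130:290,150:350]; cv2.imwrite('pics/s5c.png',cv2.resize(a,None,fx=4,fy=4,interpolation=cv2.INTER_CUBIC))
```

```text
t 8.28 p [ 0.5187  0.0496 -0.0011] xang 170.01 z [ 4.9e-03  1.0e-04 -1.0e+00] q [  5.5  26.8 -15.1  47.8  -0.   15.5] F [ 0.51  0.72 -2.37] T [-0.026 -0.024  0.031] w 0.0086
200 [0.4935 0.0543 0.0371]
210 [0.4986 0.0534 0.0368]
215 [0.5006 0.0531 0.0383]
```

View pics/s5c.png

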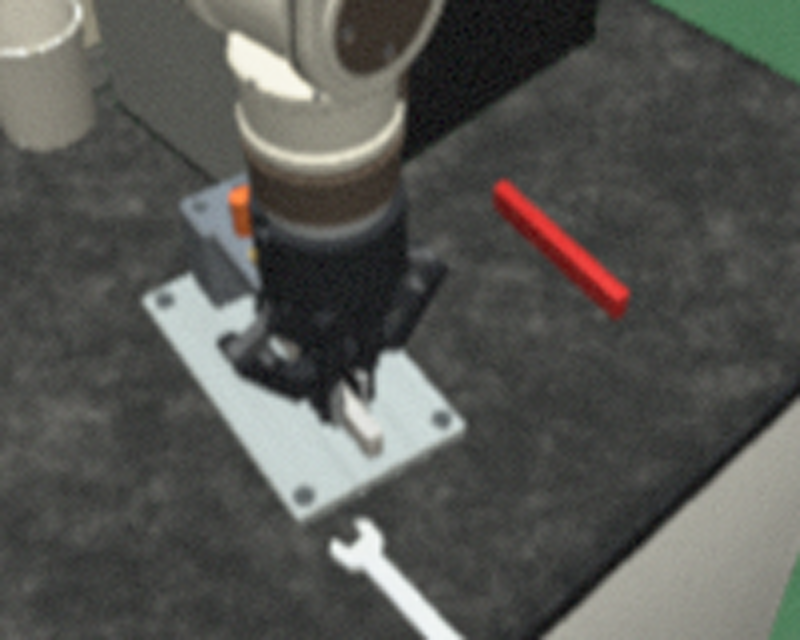

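View pics/w8.png

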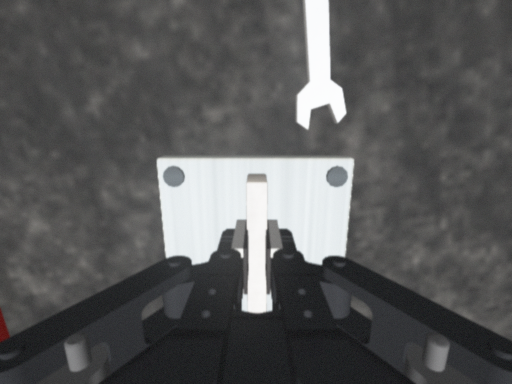

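Call:
{"op": "move_arm", "data": {"moves": [[[0.002, 0, -0.008, 0, 0.005, 0, 1], [0, 0, -0.003, 0, 0, 0, 1], [0, 0, 0, 0, 0, 0, 1]]]}}

```text
clock: 8.63
eef_pos: [0.5167, 0.0498, -0.0071]
tool_rot: [0.087, 0.996, -0.0, -0.0]
ft_force: [0.4, -0.6, 1.1]
grip_width: 0.0085
```

Run:
```python
from bar import *
st()
```

```text
t 8.63 p [ 0.5167  0.0498 -0.0071] xang 170.05 z [-5.e-04 -1.e-04 -1.e+00] q [  5.5  27.3 -15.4  47.3  -0.   15.5] F [ 0.43 -0.55  1.14] T [-0.111 -0.314 -0.011] w 0.0085
```

The wrist force shows the bar resting on the plate (Fz from −1 to +1 N), and its middle is at stand x ≈ −50 mm, y ≈ 0. Releasing.

Call:
{"op": "move_arm", "data": {"moves": [[[0, 0, 0, 0, 0, 0, 0.6], [0, 0, 0, 0, 0, 0, 0.3], [0, 0, 0, 0, 0, 0, 0], [0, 0, 0, 0, 0, 0, -0.2], [0, 0, 0, 0, 0, 0, -0.2], [0, 0, 0, 0, 0, 0, -0.2]]]}}

```text
clock: 9.13
eef_pos: [0.5149, 0.0501, -0.0073]
tool_rot: [0.086, 0.996, -0.0, -0.001]
ft_force: [-1.1, -0.5, 0.5]
grip_width: 0.051
```

Run:
```python
from bar import *
st(); bars(snap('wrist','w9'),.032)
```

```text
t 9.13 p [ 0.5149  0.0501 -0.0073] xang 170.08 z [-0.0027  0.     -1.    ] q [  5.5  27.2 -15.5  47.4   0.   15.5] F [-1.05 -0.48  0.46] T [-0.003  0.049  0.017] w 0.051
```

View pics/w9.png

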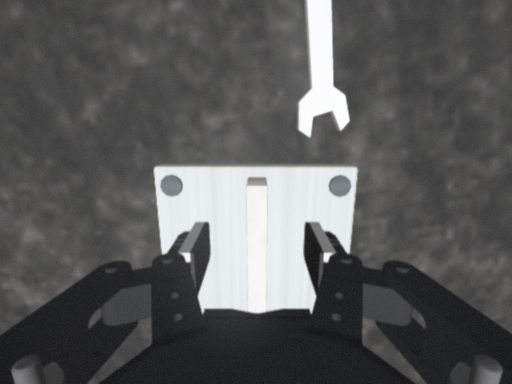

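The bar (257,245) stands upright between the open fingers, in line with the plate. I'll back off a little, then rise straight up.

Call:
{"op": "move_arm", "data": {"moves": [[[-0.02, 0.004, 0, 0, 0, 0, -0.2], [-0.02, 0.004, 0.01, 0, 0, 0, -0.2], [0, 0, 0.06, 0, 0, 0, -0.2], [0, 0, 0.07, 0, 0, 0, -0.2], [0, 0, 0.07, 0, 0, 0, -0.2], [0, 0, 0.07, 0, 0, 0, -0.2], [0, 0, 0.06, 0, 0, 0, -0.2], [0, 0, 0, 0, 0, 0, -0.2]]]}}

```text
clock: 9.85
eef_pos: [0.4852, 0.054, 0.1686]
tool_rot: [0.086, 0.996, -0.001, -0.007]
ft_force: [1.4, 0.0, -0.3]
grip_width: 0.051
```

Run:
```python
from bar import *
st(); snap('wrist','w10'); c=snap('top','t2'); snap('scene','s6')
a=cv2.imread('pics/s6.png')[140:270,160:290]; b=cv2.imread('pics/t2.png')[120:240,165:265]
cv2.imwrite('pics/s6c.png',cv2.resize(a,None,fx=4.5,fy=4.5,interpolation=cv2.INTER_CUBIC))
```

```text
t 9.85 p [0.4852 0.054  0.1686] xang 170.11 z [-0.0132 -0.0011 -0.9999] q [ 6.3 14.4 -5.2 71.2  0.  16.2] F [ 1.37  0.04 -0.33] T [ 0.008 -0.08   0.02 ] w 0.051
```

View pics/w10.png

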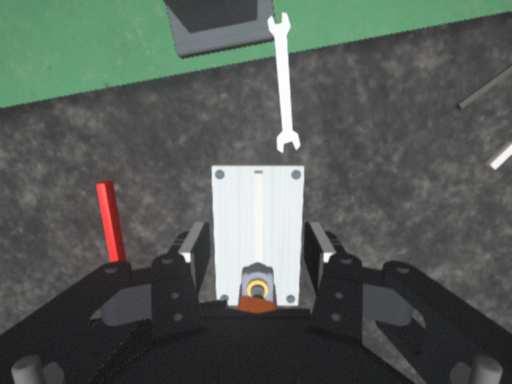

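View pics/s6c.png

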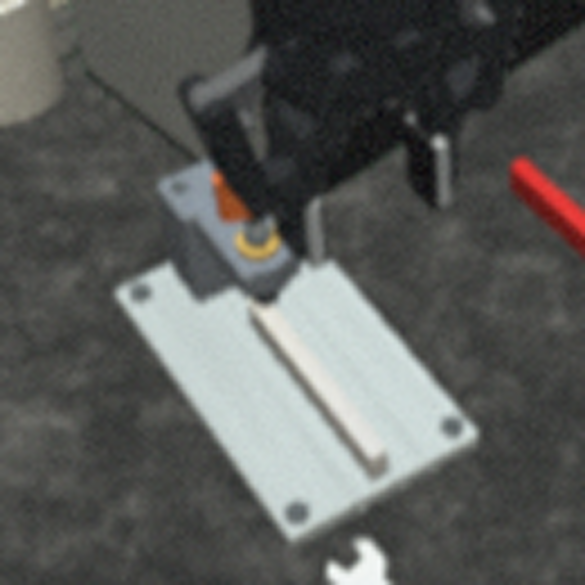

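The bar stands on the plate with its end under the arm (scene crop 262,310 to 378,465). Now over the driver, turning the tool towards the bar's direction.

Call:
{"op": "move_arm", "data": {"moves": [[[0.02, -0.003, 0, 0, 0, 0.235, -0.2], [0.025, -0.004, 0, 0, 0, 0.235, -0.2], [0.025, -0.004, 0, 0, 0, 0.235, -0.2], [0.025, -0.004, 0, 0, 0, 0.235, -0.2], [0.025, -0.004, 0, 0, 0, 0.235, -0.2], [0.025, -0.004, 0, 0, 0, 0.235, -0.2], [0.025, -0.004, 0, 0, 0, 0.235, -0.2], [0.02, -0.004, 0, 0, 0, 0.235, -0.2]]]}}

```text
clock: 10.67
eef_pos: [0.5655, 0.0366, 0.145]
tool_rot: [-0.404, 0.915, -0.009, -0.026]
ft_force: [0.0, 0.1, -0.9]
grip_width: 0.0512
```

Call:
{"op": "move_arm", "data": {"moves": [[[0, 0, 0, 0, 0, 0.235, -0.2], [0, 0, 0, 0, 0, 0.235, -0.2], [0, 0, 0, 0, 0, 0.08, -0.2], [0, 0, 0, 0, 0, 0, -0.2]]]}}

```text
clock: 11.0
eef_pos: [0.561, 0.0357, 0.1335]
tool_rot: [-0.535, 0.844, -0.009, -0.033]
ft_force: [0.5, -0.0, -0.8]
grip_width: 0.0512
```

Run:
```python
from bar import *
st(); snap('wrist','w11')
```

```text
t 11.0 p [0.561  0.0357 0.1335] xang -115.27 z [-0.0459 -0.0493 -0.9977] q [  5.1  25.6   5.6  72.9  -2.6 -59.5] F [ 0.46 -0.   -0.84] T [ 0.061 -0.034  0.024] w 0.0512
```

View pics/w11.png

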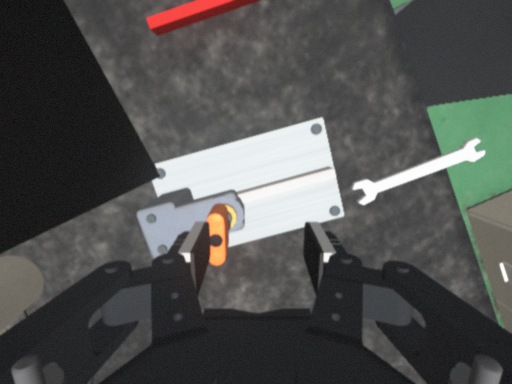

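The driver shows at (217,238) with its bar nearly vertical in the image. The tool has sagged 35 mm and tilted about 4° during the turn, so I'll level it and raise it first.

Call:
{"op": "move_arm", "data": {"moves": [[[0, 0, 0.03, 0.03, -0.03, 0, -0.2], [0, 0, 0.03, 0.03, -0.03, 0, -0.2], [0.02, 0, 0.02, 0.03, -0.028, 0, -0.2], [0.02, 0.002, 0, 0, 0, 0, -0.2], [0.01, 0, 0, 0, 0, 0, -0.2], [0, 0, 0, 0, 0, 0, -0.2]]]}}

```text
clock: 11.55
eef_pos: [0.5839, 0.036, 0.1784]
tool_rot: [-0.532, 0.847, 0.001, 0.002]
ft_force: [0.3, -0.7, 0.1]
grip_width: 0.0507
```

Run:
```python
from bar import *
st(); snap('wrist','w12')
```

```text
t 11.55 p [0.5839 0.036  0.1784] xang -115.71 z [ 0.0019  0.0034 -1.    ] q [  3.4  24.2  10.4  76.1   0.2 -60.9] F [ 0.29 -0.72  0.12] T [-0.026  0.004 -0.073] w 0.0507
```

View pics/w12.png

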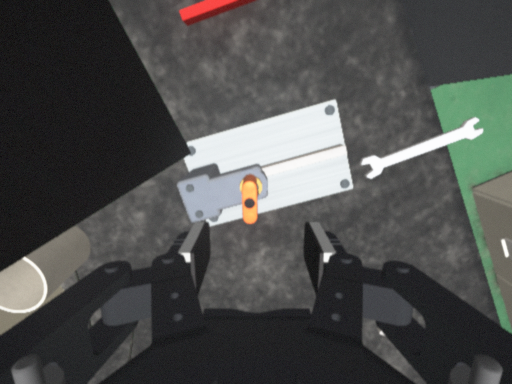

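```bash
cat > drv.py <<'E'
from h import *
def drv(c,O=np.array([.590,.037]),yaw=-9.9,z=.134):
    h=cv2.cvtColor(c['pixels'],cv2.COLOR_RGB2HSV)
    m=((h[...,0]>=4)&(h[...,0]<20)&(h[...,1]>150)&(h[...,2]>150)).astype(np.uint8)  # bright top face
    m=cv2.morphologyEx(m,cv2.MORPH_CLOSE,np.ones((7,7),np.uint8))
    n,l,s,ce=cv2.connectedComponentsWithStats(m); i=1+np.argmax(s[1:,4])
    v,u=np.where(l==i)
    P=np.array([pt(c,a,b,z)[:2] for a,b in zip(u,v)],np.float32)
    D=np.array([pt(c,a,b) for a,b in zip(u,v)]); k=D[:,2]>.128
    r=cv2.minAreaRect(P[k]*1000); 
    mu=P[k].mean(0); w,V=np.linalg.eigh(np.cov((P[k]-mu).T)); d=V[:,1]
    a=np.degrees(np.arctan2(d[1],d[0]))%180
    print('drv px',ce[i].round(1),s[i,4],'rect ctr mm',np.round(r[0],1),'size',np.round(r[1],1),'mean',mu.round(4),'ang',a.round(1),'theta',np.radians((yaw+90-a+90)%180-90).round(3),'zmed',np.median(D[:,2]).round(4))
E
python3 - <<'E'
from drv import *
from bar import bars
c=dict(np.load('w12.npz')); drv(c)
print('screw',pt(c,250,203,.134).round(4))
print('bar near end',pt(c,344,148,.032).round(4),'collar',pt(c,253,187).round(4))
E
```

```text
drv px [249.7 209.6] 194 rect ctr mm [591.4  38.7] size [28.4 10.3] mean [0.5926 0.0415] ang 58.9 theta 0.37 zmed 0.1339
screw [0.5902 0.0371 0.134 ]
bar near end [0.4844 0.0539 0.032 ] collar [0.5825 0.0267 0.1327]
```

Run:
```python
from h import *
c=dict(np.load('w12.npz')); a=c['pixels'][170:235,220:285]
cv2.imwrite('pics/w12c.png',cv2.resize(cv2.cvtColor(a,cv2.COLOR_RGB2BGR),None,fx=9,fy=9,interpolation=cv2.INTER_NEAREST))
h=cv2.cvtColor(c['pixels'],cv2.COLOR_RGB2HSV)
m=((h[...,0]<22)&(h[...,1]>140)&(h[...,2]>90))
for v in range(176,228,3):
    u=np.where(m[v,225:275])[0]+225
    if len(u): print(v,u.min(),u.max(),pt(c,u.mean(),v,.134)[:2].round(4),pt(c,u.mean(),v)[2].round(3), c['pixels'][v,int(u.mean())])
```

```text
176 248 251 [0.581  0.0173] 0.117 [155  91  69]
179 246 255 [0.5813 0.0198] 0.128 [163  96  67]
182 244 255 [0.5831 0.0216] 0.133 [255 211 125]
185 242 255 [0.5854 0.0231] 0.132 [255 217 127]
188 242 256 [0.5866 0.0252] 0.134 [255 200 115]
191 242 256 [0.5874 0.0275] 0.134 [255 194 112]
194 243 256 [0.5884 0.0298] 0.133 [255 200 114]
197 243 256 [0.5889 0.0323] 0.133 [251 168 102]
200 243 255 [0.5904 0.0343] 0.136 [88 82 83]
203 243 255 [0.5921 0.0362] 0.135 [77 71 73]
206 243 256 [0.5913 0.0394] 0.135 [78 69 69]
209 243 256 [0.5928 0.0414] 0.134 [254 172  99]
212 243 256 [0.5939 0.0437] 0.133 [255 195 112]
215 244 257 [0.5943 0.0464] 0.135 [255 200 113]
218 243 256 [0.5961 0.0483] 0.133 [255 190 106]
221 244 255 [0.5973 0.0506] 0.134 [255 181 102]
```

View pics/w12c.png

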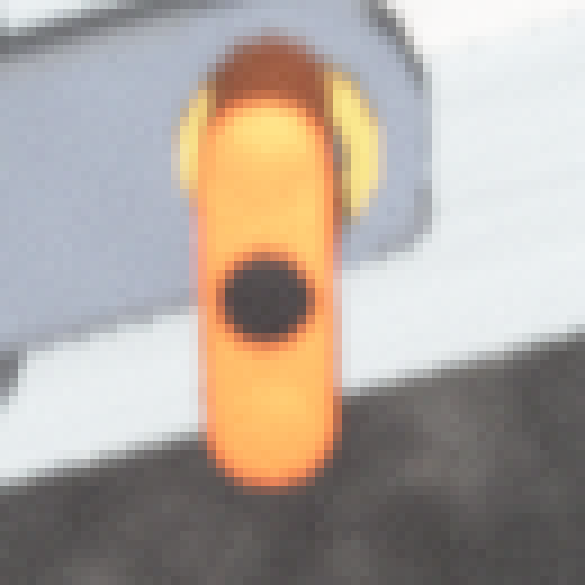

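The crop shows the driver's screw at wrist px (249.7,203.3), which gives (0.590, 0.037) and agrees with the plate-based origin. The bar lies along about 66°, an angle of roughly 0.25 rad. Aligning over the axis and going down.

Call:
{"op": "move_arm", "data": {"moves": [[[0.012, 0.002, -0.02, -0.006, 0.003, 0.04, -0.2], [0, 0, -0.04, 0, 0, 0, -0.2], [0, 0, -0.04, 0, 0, 0, -0.2], [0, 0, -0.03, 0, 0, 0, -0.2], [0, 0, 0, 0, 0, 0, -0.2], [0, 0, 0, 0, 0, 0, -0.2]]]}}

```text
clock: 12.1
eef_pos: [0.5889, 0.0373, 0.1102]
tool_rot: [-0.543, 0.84, -0.0, 0.0]
ft_force: [0.0, 0.1, -0.3]
grip_width: 0.0512
```

Run:
```python
from bar import *
st(); c=snap('wrist','w13')
```

```text
t 12.1 p [0.5889 0.0373 0.1102] xang -114.21 z [ 8.e-04  4.e-04 -1.e+00] q [  3.6  27.2   4.6  67.4   0.  -62.2] F [ 0.02  0.08 -0.31] T [-0.06  -0.016  0.001] w 0.0512
```

View pics/w13.png

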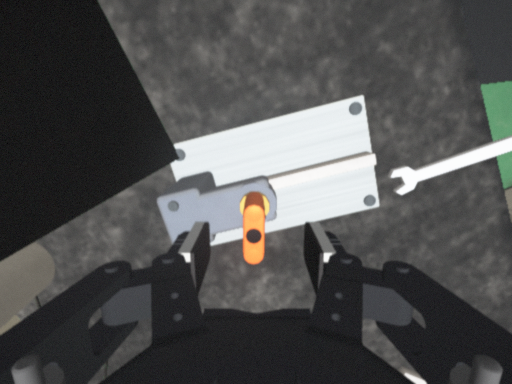

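Call:
{"op": "move_arm", "data": {"moves": [[[0.002, 0, -0.024, 0, 0, 0, -0.2], [0, 0, -0.024, 0, 0, 0, -0.2], [0, 0, -0.006, 0, 0, 0, -0.2], [0, 0, 0, 0, 0, 0, 0.2], [0, 0, 0, 0, 0, 0, 0.5], [0, 0, 0, 0, 0, 0, 1], [0, 0, 0, 0, 0, 0, 1], [0, 0, 0, 0, 0, 0, 1]]]}}

```text
clock: 12.82
eef_pos: [0.5917, 0.0385, 0.0878]
tool_rot: [-0.544, 0.839, -0.001, 0.003]
ft_force: [2.3, 0.0, -5.3]
grip_width: 0.0108
```

Run:
```python
from bar import *
st(); c=snap('wrist','w14')
```

```text
t 12.82 p [0.5917 0.0385 0.0878] xang -114.11 z [ 0.0053  0.0019 -1.    ] q [  3.7  28.3   2.9  64.3   0.1 -62.2] F [ 2.28  0.01 -5.32] T [-0.119 -0.409 -0.196] w 0.0108
```

View pics/w14.png

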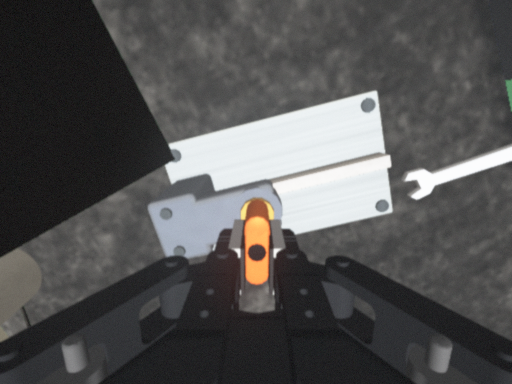

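The jaws hold the driver at (257,253), width 10.8 mm on the 12 mm bar, at about 0.25 rad. I need about −76° in all (clockwise), so I'll start gently.

Call:
{"op": "move_arm", "data": {"moves": [[[0, 0, 0, 0, 0, -0.12, 1], [0, 0, 0, 0, 0, -0.18, 1], [0, 0, 0, 0, 0, -0.18, 1], [0, 0, 0, 0, 0, 0, 1]]]}}

```text
clock: 13.2
eef_pos: [0.5924, 0.038, 0.0878]
tool_rot: [-0.43, 0.903, -0.002, 0.003]
ft_force: [-0.7, 0.5, -2.5]
grip_width: 0.011
```

Run:
```python
from bar import *
st()
```

```text
t 13.2 p [0.5924 0.038  0.0878] xang -129.06 z [ 6.6e-03 -7.0e-04 -1.0e+00] q [  3.7  28.3   2.9  64.2  -0.1 -47.2] F [-0.66  0.51 -2.48] T [ 0.163  0.204 -0.126] w 0.011
```

Call:
{"op": "move_arm", "data": {"moves": [[[0, 0, 0, 0, 0, -0.2, 1], [0, 0, 0, 0, 0, -0.2, 1], [0, 0, 0, 0, 0, -0.2, 1], [0, 0, 0, 0, 0, -0.2, 1], [0, 0, 0, 0, 0, -0.2, 1], [0, 0, 0, 0, 0, -0.2, 1], [0, 0, 0, 0, 0, -0.2, 1], [0, 0, 0, 0, 0, 0, 1]]]}}

```text
clock: 13.87
eef_pos: [0.5932, 0.0361, 0.0878]
tool_rot: [-0.071, 0.997, -0.004, 0.002]
ft_force: [-0.2, 0.7, -2.3]
grip_width: 0.0108
```

Run:
```python
from bar import *
st(); snap('wrist','w15')
```

```text
t 13.87 p [0.5932 0.0361 0.0878] xang -171.87 z [ 0.0042 -0.0076 -1.    ] q [ 3.7 28.5  3.2 64.5 -0.5 -4.4] F [-0.21  0.69 -2.29] T [ 0.301  0.126 -0.128] w 0.0108
```

View pics/w15.png

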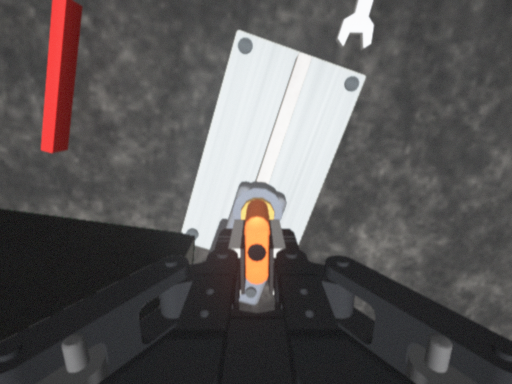

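The driver turns with the jaws (257,250), and the bar stays put. About 18° remain.

Call:
{"op": "move_arm", "data": {"moves": [[[0, 0, 0, 0, 0, -0.2, 1], [0, 0, 0, 0, 0, -0.2, 1], [0, 0, 0, 0, 0, -0.2, 1], [0, 0, 0, 0, 0, 0, 1], [0, 0, 0, 0, 0, 0, 1]]]}}

```text
clock: 14.33
eef_pos: [0.5931, 0.0353, 0.0877]
tool_rot: [0.08, 0.997, -0.005, 0.001]
ft_force: [-0.6, -0.2, -2.5]
grip_width: 0.0111
```

Run:
```python
from bar import *
st(); snap('wrist','w16')
```

```text
t 14.33 p [0.5931 0.0353 0.0877] xang 170.78 z [ 0.0013 -0.0093 -1.    ] q [ 3.7 28.6  3.4 64.8 -0.5 12.9] F [-0.65 -0.2  -2.52] T [ 0.243  0.091 -0.07 ] w 0.0111
```

View pics/w16.png

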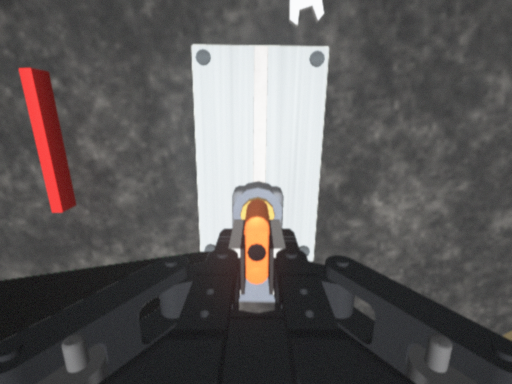

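The driver is now in line with the arm (about 1.56 rad), and the parallel is still straight along the plate (260,115). Opening, then straight up.

Call:
{"op": "move_arm", "data": {"moves": [[[0, 0, 0, 0, 0, 0, 0.7], [0, 0, 0, 0, 0, 0, 0.4], [0, 0, 0, 0, 0, 0, 0], [0, 0, 0, 0, 0, 0, -0.2], [0, 0, 0, 0, 0, 0, -0.2]]]}}

```text
clock: 14.8
eef_pos: [0.5956, 0.0352, 0.0901]
tool_rot: [0.076, 0.997, -0.005, 0.004]
ft_force: [-0.3, 0.4, -0.7]
grip_width: 0.0517
```

Call:
{"op": "move_arm", "data": {"moves": [[[0, 0, 0.03, 0, 0, 0, -0.2], [0, 0, 0.05, 0, 0, 0, -0.2], [0, 0, 0.05, 0, 0, 0, -0.2], [0, 0, 0.05, 0, 0, 0, -0.2], [0, 0, 0.02, 0, 0, 0, -0.2], [0, 0, 0, 0, 0, 0, -0.2]]]}}

```text
clock: 15.3
eef_pos: [0.594, 0.0351, 0.1938]
tool_rot: [0.074, 0.997, -0.005, 0.003]
ft_force: [0.6, 0.5, 0.5]
grip_width: 0.0515
```

Run:
```python
from drv import *
st(); c=snap('wrist','w17'); drv(c)
```

```text
t 15.3 p [0.594  0.0351 0.1938] xang 171.49 z [ 0.0056 -0.0108 -0.9999] q [ 3.7 24.9 13.7 78.6 -0.6 12.3] F [0.65 0.48 0.47] T [ 0.016 -0.019 -0.   ] w 0.0515
drv px [259.4 193.1] 63 rect ctr mm [595.8  35.8] size [ 9.2 17.6] mean [0.5943 0.0376] ang 18.6 theta 1.073 zmed 0.1339
```

View pics/w17.png

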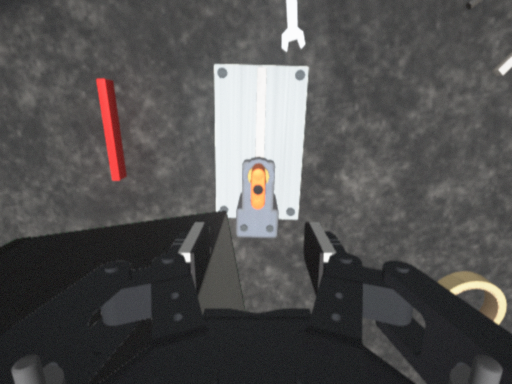

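The released driver (258,188) appears in line with the arm. The mask was truncated (63 px), so its 1.07 rad reading isn't valid. I'll check with the edges instead and take the parallel's pose.

Run:
```python
from h import *
c=dict(np.load('w17.npz'))
cv2.imwrite('pics/w17c.png',cv2.resize(cv2.cvtColor(c['pixels'][55:245,200:320],cv2.COLOR_RGB2BGR),None,fx=3.1,fy=3.1,interpolation=cv2.INTER_CUBIC))
h=cv2.cvtColor(c['pixels'],cv2.COLOR_RGB2HSV)
m=((h[...,0]<22)&(h[...,1]>140)&(h[...,2]>90)); C=[]
for v in range(178,206,2):
    u=np.where(m[v,235:280])[0]+235
    if len(u): C.append(pt(c,(u.min()+u.max())/2,v,.134)[:2]); print(v,u.min(),u.max(),C[-1].round(4))
vx,vy,x,y=cv2.fitLine(np.array(C,np.float32),cv2.DIST_HUBER,0,.01,.01).ravel(); print('drv ang',np.degrees(np.arctan(vy/vx)))
# parallel: brightest stripe
g=c['pixels'].astype(int); B=[]
for v in range(75,150,5):
    row=g[v,240:285]; w=(row[:,0]-row[:,2]) ; 
    k=np.where(w>np.median(w)+6)[0]+240
    if len(k): B.append((v,k.min(),k.max()))
print(B)
```

```text
178 251 265 [0.5812 0.0383]
180 251 265 [0.5829 0.0381]
182 251 264 [0.5846 0.0374]
184 254 264 [0.5864 0.0384]
186 252 263 [0.588  0.0369]
188 252 263 [0.5897 0.0367]
190 252 264 [0.5915 0.0368]
192 252 263 [0.5931 0.0361]
194 252 263 [0.5949 0.0359]
196 252 263 [0.5966 0.0356]
198 252 263 [0.5983 0.0354]
200 252 263 [0.6001 0.0351]
202 252 263 [0.6019 0.0348]
204 252 263 [0.6036 0.0346]
drv ang -9.071617
[(75, np.int64(258), np.int64(265)), (80, np.int64(257), np.int64(265)), (85, np.int64(257), np.int64(265)), (90, np.int64(257), np.int64(265)), (95, np.int64(257), np.int64(265)), (100, np.int64(257), np.int64(265)), (105, np.int64(257), np.int64(264)), (110, np.int64(257), np.int64(264)), (115, np.int64(257), np.int64(264)), (120, np.int64(257), np.int64(264)), (125, np.int64(257), np.int64(264)), (130, np.int64(256), np.int64(264)), (135, np.int64(256), np.int64(263)), (140, np.int64(257), np.int64(263)), (145, np.int64(256), np.int64(263))]
```

View pics/w17c.png

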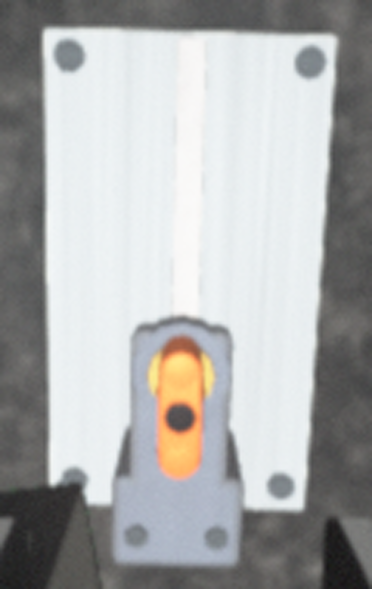

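Run:
```python
from h import *
c=dict(np.load('w17.npz')); O=np.array([.590,.037]); a=np.radians(-9.9); ex=np.array([np.cos(a),np.sin(a)]); ey=np.array([-ex[1],ex[0]])
def S(u,v,z): p=pt(c,u,v,z)[:2]-O; return (np.array([p@ex,p@ey])*1000).round(1)
print('bar end',S(261.2,67.5,.032),S(261.3,85,.032),S(260,140,.032),'plate front',S(260,64.5,.012),'axis',S(258,189,.134))
print('depth on bar',[pt(c,261,v)[2].round(4) for v in (80,100,120,140)])
```

```text
bar end [-107.9    0.2] [-90.    0.9] [-29.9   1.1] plate front [-113.9   -1.2] axis [0.6 0. ]
depth on bar [np.float64(0.0326), np.float64(0.0329), np.float64(0.0307), np.float64(0.0315)]
```

The driver is at about 1.56 rad, and the parallel's middle is at about x −48 mm, y +1 mm, with its top at z ≈ 0.032 (on its edge on the plate). The gripper is clear, so I'm handing in.

Call:
{"op": "move_arm", "data": {"moves": [[[0, 0, 0.01, 0, 0, 0, -0.2], [0, 0, 0, 0, 0, 0, -0.2], [0, 0, 0, 0, 0, 0, -0.2]]]}}

```text
clock: 15.6
eef_pos: [0.5929, 0.0351, 0.1962]
tool_rot: [0.074, 0.997, -0.005, 0.002]
ft_force: [-0.2, 0.0, -0.4]
grip_width: 0.0513
```

```bash
python3 -c "
from h import *
st(); print(job_done())"
```

```text
t 15.6 p [0.5929 0.0351 0.1962] xang 171.51 z [ 0.0023 -0.0111 -0.9999] q [ 3.7 24.8 14.  79.1 -0.6 12.2] F [-0.17  0.03 -0.36] T [-0.004  0.06   0.015] w 0.0513
the job is handed in; nothing more can be done
None
```

I stood the steel parallel on its narrow edge on the stand's plate under the foot and let go of it. I then turned the driver clockwise from about 0.25 to 1.56 rad, let go, and handed in at 15.6 s. No verdict was reported.

**Last checks, from the wrist picture after letting go:**
- **Parallel:** its middle is at about x = −48 mm, y = +1 mm in the stand's frame. It lies in line with the arm, with its top at z ≈ 32 mm, as it should be standing on the plate.
- **Driver:** its bar is in line with the arm at about 1.56 rad. That should give roughly 2.6 mm of spring travel, but I did not see the foot itself; this comes from the driver angle alone.
- **Gripper:** raised well clear, with wrist force near zero.

**What failed or disagreed:**
- **First grasp:** the jaws closed on air above the parallel. Both cameras showed the fingertips about 35 mm higher than the reported TCP implies, so I used the measured offset from then on.
- **Arm drift:** the arm sagged 35 mm and tilted about 4° on the way to the driver. I corrected this before gripping.
- **Driver angle:** one automatic reading gave 1.07 rad from a truncated colour mask (63 pixels). I rejected it in favour of the edge fit, which agreed with the jaw angle.

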